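# Tub up the flints from the finds drawer on the zeroed scale

### The job

First turn the scale's zero knob until its red pointer reads zero on the green mark, with the empty tub on the pan, and pull the finds drawer all the way out to its stop. Then move every flint from the drawer into the tub and set the blue lid on it so that it sits fully seated and level. At the end the drawer is pushed fully shut again, the tub still stands on the pan, the pointer still reads zero, and the other things on the bench are where they were.

Things in the scene. Friction and masses are not known exactly. Their poses are not given: they have to be found in the camera images.
- cabinet: Low blue cabinet fixed on the bench, 260 deep (x) x 320 wide (y) x 77 high, origin on the bench under the middle of its front face; the front, with the drawer, is its -x face and the body extends 260 along its +x.
- drawer (a joint): The cabinet's one drawer: 0 = shut, 0.17 m = at its stop; grows as it comes out along the cabinet's -x. It slides with about 1.2 N friction and stays where it is left. White front panel 62 high and 12 thick (top edge 69 above the bench).
- drawer_handle (a point): Centre of the drawer's steel bar handle, moving with the drawer: a round bar 11 thick, 120 long along the cabinet's y, 48 above the bench, 35 in front of the drawer's front face (free gap behind the bar 29). It can be pinched from above.
- drawer_floor (a point): Centre of the drawer's front compartment, on its inner floor (20 above the bench), moving with the drawer. The compartment is 280 wide and 148 deep, from the front panel to a cross partition; the partition's top is 60, the low side walls' 34 above the bench. Fully out, the compartment is clear of the cabinet.
- scale: Grey bench scale fixed on the bench, 270 long (its x) x 170 wide x 35 high, origin at the centre of its underside. A steel pan is on its +x part, the zero knob on a white dial on its -x part.
- pan (a point): Centre of the top of the scale's round steel pan (156 across, 42 above the bench). The pan does not sink.
- zero_knob (a joint): Angle of the scale's zero knob, rad, positive counter-clockwise from above; range -2.7 to 2.7. 0 = the red pointer is on the long green mark (the dial's -x side). It stays where it is left (friction 0.03 N m). The pointer is a red bar at the foot of the knob, reaching 39 from the axis; a red line on top of the grip points the same way.
- knob_grip (a point): On the knob's axis, 65 above the bench, at a height to grip. The black bar grip is 42 long (along the pointer) and 15 thick and reaches from 43 to 75 above the bench; it stands 134 from the pan's centre. The point's axes turn with the knob; the pointer points along its -x.
- tub: Round open aluminium tub, loose on the pan, upright: 124 across outside, wall 4 (inside about 113), 80 high, floor 5 thick; origin at the centre of its underside, so the rim is 80 above it. 0.4 kg.
- lid: Loose blue lid for the tub, lying knob up on the bench at first; origin at the centre of its underside. A plug 104 across and 6 deep goes inside the tub's rim, above it a disc 128 across and 6 thick rests on the rim; on top a black round knob 24 across, from 12 to 40 above the origin. Seated, the origin is 74 above the tub's origin. About 0.16 kg.
- flint1: Flint no. 1 (brown), a faceted stone 46 long (its x) x 26 wide (its y, two flat parallel sides, flat for 26 along x, ends faceted) x 28 high; origin at its centre. Lies in the drawer's front compartment at first (hidden while the drawer is shut). Two to four of the flints are present. About 0.07 kg.
- flint2: Flint no. 2 (light tan), a faceted stone 46 long (its x) x 26 wide (its y, two flat parallel sides, flat for 26 along x, ends faceted) x 28 high; origin at its centre. Lies in the drawer's front compartment at first (hidden while the drawer is shut). Two to four of the flints are present. About 0.07 kg.
- flint3: Flint no. 3 (dark purplish brown), a faceted stone 46 long (its x) x 26 wide (its y, two flat parallel sides, flat for 26 along x, ends faceted) x 28 high; origin at its centre. Lies in the drawer's front compartment at first (hidden while the drawer is shut). Two to four of the flints are present. About 0.07 kg.
- flint4: Flint no. 4 (reddish tan), a faceted stone 46 long (its x) x 26 wide (its y, two flat parallel sides, flat for 26 along x, ends faceted) x 28 high; origin at its centre. Lies in the drawer's front compartment at first (hidden while the drawer is shut). Two to four of the flints are present. About 0.07 kg.
- core_a: A grey flint core, 46 x 26 x 28, lying on the bench beyond the lid; not part of the job. Leave it where it is.
- core_b: A second grey flint core like core_a, left of the scale; not part of the job. Leave it where it is.
- bottle: Blue drinking bottle, 64 across, 190 high, standing. Leave it where it is.
- jar: Small amber glass jar, 44 across, 60 high, standing. Leave it where it is.
- caliper: Steel slide caliper lying flat, 150 long, 65 wide at most, 8 thick. Leave it where it is.
- brush: Brush, 160 long, lying on top of the cabinet. Leave it where it is.
- tag_box: Cardboard box of tags, 50 x 70 x 30 high, on top of the cabinet. Leave it where it is.
- spare_cup: White cup, 72 across at the rim, 70 high, standing left of the scale; not part of the job. Leave it where it is.

How it is judged:
On the way, in this order (a step that is already met when the one before it is completed fails the run):
1. the pointer reads zero and the drawer is out at its stop, while the tub is still empty and open (value of joint zero_knob between -0.1 and 0.1 rad and value of joint drawer above 0.16 m and horizontal distance between lid and tub above 0.03 m and not (horizontal distance between flint1 and tub below 0.056 m and z of flint1 in the frame of tub between 0.004 and 0.076 m) and not (horizontal distance between flint2 and tub below 0.056 m and z of flint2 in the frame of tub between 0.004 and 0.076 m) and not (horizontal distance between flint3 and tub below 0.056 m and z of flint3 in the frame of tub between 0.004 and 0.076 m) and not (horizontal distance between flint4 and tub below 0.056 m and z of flint4 in the frame of tub between 0.004 and 0.076 m)), for 0.2 s.
2. every flint is in the tub (horizontal distance between each of flint1, flint2, flint3, flint4 and tub below 0.056 m and z of flint1 in the frame of tub between 0.004 and 0.076 m and z of flint2 in the frame of tub between 0.004 and 0.076 m and z of flint3 in the frame of tub between 0.004 and 0.076 m and z of flint4 in the frame of tub between 0.004 and 0.076 m), for 0.2 s.
3. the lid sits seated and level on the tub (horizontal distance between lid and tub below 0.008 m and z of lid in the frame of tub between 0.071 and 0.0765 m and angle between the z axis of lid and the z axis of tub, either way round below 0.04 rad and angle between lid's own z axis and vertical below 0.06 rad and contact force between lid and the fingers below 0.1 N), for 0.2 s.
At the end, for the whole second after the job is handed in: All flints in the tub; lid released, within 8 mm of the tub axis, seated to 2.5 mm and level to 0.04 rad; tub upright on the pan within 40 mm of its centre; pointer within 0.1 rad of zero; drawer shut to 12 mm (all of step 2 and all of step 3 and value of joint zero_knob between -0.1 and 0.1 rad and value of joint drawer below 0.012 m and horizontal distance between tub and pan below 0.04 m and z of tub in the frame of pan between -0.004 and 0.004 m and angle between tub's own z axis and vertical below 0.05 rad and linear speed of each of lid, tub below 0.03 m/s); the robot touches nothing.
It fails at once if one of the other things on the bench is moved by more than 3 cm (distance of any of core_a, core_b, bottle, jar, caliper, brush, tag_box, spare_cup from where it was at the start of the episode above 0.03 m).
It fails at once if the tub is tipped over (angle between tub's own z axis and vertical above 0.5 rad).
Of flint1, flint2, flint3, flint4 only 2 to 4 are there at a start; the rules pass over those that are not, and their reading is None.
At some moment in a run one of flint1, flint2, flint3, flint4, lid may be knocked a few centimetres aside while the robot is not near it.
Once in a run the grip may slacken for a moment while it holds something.
It also fails if it takes over 210 s, if anything falls off the work surface, if the arm or the gripper's body presses on something with over 40 N, if the wrist force passes 120 N, or if a joint passes its speed limit or range.

### The arm

A 6-joint arm with a two-finger parallel gripper is mounted at the origin on the work surface. World frame = base frame: x ahead of the robot, y to its left, z up, the work surface at z = 0. Lengths are in m, angles in rad, forces in N, time in s.
With the tool pointing down it reaches from about 0.275 to 0.75 m from the base axis. Payload 10.2 kg.
Tool frame: the origin (TCP) lies at the very end of the fingers, on their centre line; the grasp point (between the pads) lies arm.hold_point_z behind it (arm.hold_point_z is the distance from the TCP to the grasp point, in m); z points along the fingers, y is the line along which they close (so a half turn about z gives the same grasp; the last joint's range is limited). The gripper opens to 85 mm and grips with 20 to 120 N. Pads are 22 mm wide; open, the fingers measure 114 mm over their backs; the gripper's body (76 mm by 85 mm) begins 54 mm behind the grasp point. The pads swing forward as they close: fully open they stand 13 mm farther back than shut.
Start: joints at [-1.468, 0.313, 1.498, -0, 1.331, -0.223], TCP at [0.168, -0.497, 0.231] pointing down, gripper open.
Joint ranges: [-2.94, 2.94], [-0.97, 2.17], [0.19, 2.56], [-1.23, 4.37], [0.02, 3.11], [-2.88, 2.88]. Speed limits (rad/s): [2.39, 2.39, 3.01, 3.14, 3.14, 3.14].

### API

Orientations are given as a unit quaternion [x, y, z, w].
In Python, from cell import arm, eyes, sign_off gives the robot as it stands.
- The arm moves only by the tool send_rows, never from a script. Its argument "steps" is text: rows parted by semicolons, each of 7 numbers parted by spaces: the shift along the tool's x, y, z in mm, then the turn, a rotation vector about the tool's x, y, z in rad, then the finger opening in mm, from 0 to 85.4. In form: tx ty tz ax ay az gripper; .... A call has 1 to 12 rows; each row is the pose to reach, as a shift and turn from the pose commanded when the call began, along the tool's axes at that moment; what a row does not reach only later rows make up. A row lasts 1/10 s, in which the tool goes at most 50 mm and 8.59 degrees, less where a joint would pass 70% of its speed; a pose out of reach is approached as far as the arm can. A call with a gripper value outside its range is refused whole. The fingers move at their own pace and stop on an object; "grip_force" is the grip in N (left out, the last holds). Time passes only in rows, so rows that repeat a pose let the fingers close. It gives the time, the measured TCP pose, the force, the opening and the grip force at its end, in the units of the state.
- arm.get_state(): the state, without advancing time (a new reading comes with each control period).
- eyes.camera(name): name is "side" or "top" or "wrist"; returns a dict with "image" (384x512x3 uint8, blue, green, red), "camera_matrix" (3x3 intrinsics, pixels), "dist_coeffs" ([k1, k2, p1, p2, k3] as OpenCV has them; the pictures are not rectified), "world_from_camera" (4x4, takes a point from camera to world coordinates). Camera axes: x right, y down, z forward; pixel columns grow to the right and rows downward; lengths in m; the calibration is good to about 2 mm. A picture is of the moment at which its call begins. There is no depth.
- sign_off(): hands the job in; it is judged then, once.
The state is a dict: "time_s": time; "qpos": joint angles; "dq": joint speeds; "joint_efforts": joint torques, N m; "ee_pos": TCP position; "tcp_rot": TCP orientation; "wrist_force": force on the tool from outside, world axes, zero at the start; "moment": the same for the moment, N m; "gripper_width": finger opening in m; "gripper_force": force on a finger pad.
Only numpy, scipy, OpenCV 4.12 (cv2) and the standard library are available. Lean on these libraries where they do the work, as an engineer would, in place of code of your own. Each camera call takes 0.05 s, during which the arm holds its last target. There are 200 camera calls.

## Working session

There is one attempt and no reset: what is moved stays moved. The work goes in short steps, Python scripts to look and compute and a tool call to move; the robot and the scene stay as the last step left them, time stands still between calls to the robot, and variables do not carry over. Pictures are saved under pics/ and viewed, at most 14 in all, crops included, and the job is handed in when it is done.

Besides the shell and the picture viewer there is one more tool, called after "Call:" as name(argument=value, ...) on one line, values as JSON. send_rows: Moves the arm, as the interface text tells. Its arguments: {"type":"object","properties":{"steps":{"type":"string"},"grip_force":{"type":"number"}},"required":["steps"]}

```bash
mkdir -p pics
cat > h.py <<'E'
import numpy as np, cv2, time
from cell import arm, eyes, sign_off
from scipy.spatial.transform import Rotation as R
def cam(n, save=None):
    c=eyes.camera(n)
    if save: cv2.imwrite(f'pics/{save}.png',c['image'])
    return c
def ray(c,uv):
    p=cv2.undistortPoints(np.array([[uv]],float),np.array(c['camera_matrix']),np.array(c['dist_coeffs']))[0,0]
    T=np.array(c['world_from_camera']); return T[:3,3],T[:3,:3]@np.array([p[0],p[1],1])
def onz(c,uv,z):
    o,d=ray(c,uv); return o+d*(z-o[2])/d[2]
def proj(c,P):
    T=np.linalg.inv(np.array(c['world_from_camera']))
    return cv2.projectPoints(np.array(P,float).reshape(-1,3),cv2.Rodrigues(T[:3,:3])[0],T[:3,3],np.array(c['camera_matrix']),np.array(c['dist_coeffs']))[0][:,0]
def totool(P,yaw=None):
    """shift in tool axes (mm) to bring TCP to world P"""
    s=arm.get_state(); r=R.from_quat(s['tcp_rot'])
    return r.inv().apply(np.array(P)-s['ee_pos'])*1000
E
python3 - <<'E'
from h import *
for n in('top','side'):
    c=cam(n,n+'0'); print(n,np.round(c['world_from_camera'],3).tolist())
s=arm.get_state(); print({k:np.round(v,3).tolist() for k,v in s.items()}, arm.hold_point_z)
print(np.round(R.from_quat(s['tcp_rot']).as_matrix(),3))
E
```

```text
top [[-0.028, -0.999, 0.042, 0.538], [-0.999, 0.028, -0.018, 0.119], [0.017, -0.042, -0.999, 1.333], [0.0, 0.0, 0.0, 1.0]]
side [[-0.859, -0.285, 0.425, 0.064], [-0.512, 0.487, -0.708, 0.936], [-0.006, -0.826, -0.564, 0.765], [0.0, 0.0, 0.0, 1.0]]
{'time_s': 0.1, 'qpos': [-1.468, 0.313, 1.498, 0.0, 1.331, -0.223], 'dq': [-0.0, -0.001, -0.003, 0.0, -0.001, -0.0], 'joint_efforts': [0.003, -41.29, -26.014, -0.0, 0.003, 0.0], 'ee_pos': [0.168, -0.497, 0.231], 'tcp_rot': [0.987, 0.162, 0.0, -0.001], 'wrist_force': [0.781, 0.096, 0.475], 'moment': [0.022, -0.006, 0.005], 'gripper_force': 0.0, 'gripper_width': 0.085} 0.0187
[[ 0.947  0.32  -0.   ]
 [ 0.32  -0.947  0.001]
 [ 0.    -0.001 -1.   ]]
```

View pics/top0.png

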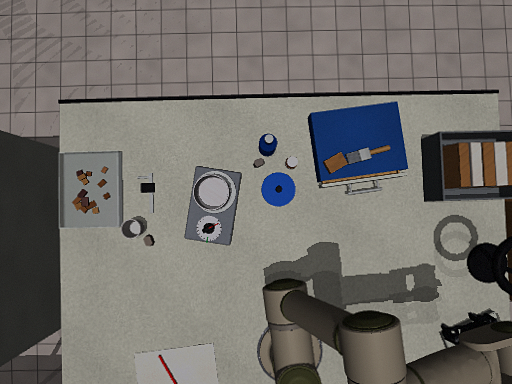

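View pics/side0.png

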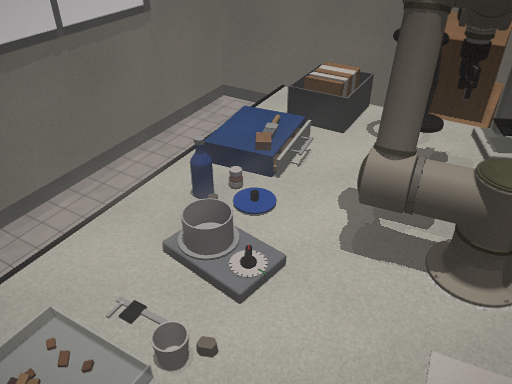

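The top view shows the tub at (214,190), the dial at (209,229), the lid at (278,189) and the handle at about (365,189), with the drawer shut. Next I measure these.

```bash
cat >> h.py <<'E'
def mask(img,lo,hi,box=None):
    m=cv2.inRange(cv2.cvtColor(img,cv2.COLOR_BGR2HSV),np.array(lo),np.array(hi))
    if box:
        k=np.zeros_like(m); u0,v0,u1,v1=box; k[v0:v1,u0:u1]=1; m=m*k
    return m
E
python3 - <<'E'
from h import *
c=cam('top'); im=c['image']; print(c['camera_matrix'])
a=cv2.resize(im[200:250,180:245],None,fx=6,fy=6,interpolation=cv2.INTER_CUBIC)
b=cv2.resize(im[160:210,305:415],None,fx=6,fy=6,interpolation=cv2.INTER_CUBIC)
o=np.zeros((600,660,3),np.uint8);o[:300,:390]=a;o[300:,:660]=b
cv2.imwrite('pics/crop1.png',o)
def cen(m): 
    v,u=np.nonzero(m); return np.array([u.mean(),v.mean()]),len(u)
lid=mask(im,(110,150,60),(130,255,255),(255,165,300,215)); q,n=cen(lid); print('lid',q,n,onz(c,q,.012))
red=mask(im,(0,120,60),(8,255,255),(190,210,230,250)); q,n=cen(red);print('red',q,n,onz(c,q,.05)) if n else 0
gr=mask(im,(45,80,40),(90,255,255),(185,205,235,250)); q,n=cen(gr);print('green',q,n,onz(c,q,.036)) if n else 0
wh=mask(im,(0,0,190),(180,40,255),(190,210,230,250)); q,n=cen(wh);print('dial',q,n,onz(c,q,.036))
body=mask(im,(110,150,30),(130,255,255),(300,95,415,195))
cs,_=cv2.findContours(body,0,1);k=max(cs,key=cv2.contourArea);r=cv2.minAreaRect(k)
for p in cv2.boxPoints(r): print('cab',p,onz(c,p,.077))
E
```

```text
[[354.58266856   0.         259.34462542]
 [  0.         354.58266856 191.42256086]
 [  0.           0.           1.        ]]
lid [277.87573964 188.93017751] 845 [0.60097078 0.02551223 0.012     ]
red [213.25       225.33333333] 12 [0.47430907 0.26515267 0.05      ]
green [206.66666667 240.        ] 9 [0.42110996 0.29190692 0.036     ]
dial [212. 228.] 3 [0.46406002 0.27151947 0.036     ]
cab [372.46176 104.88611] [ 0.89297537 -0.32209842  0.077     ]
cab [396.60373 101.02341] [ 0.90556194 -0.41148735  0.077     ]
cab [406.663   163.89392] [ 0.67542436 -0.43714975  0.077     ]
cab [382.52103 167.75662] [ 0.66366947 -0.3484116   0.077     ]
```

View pics/crop1.png

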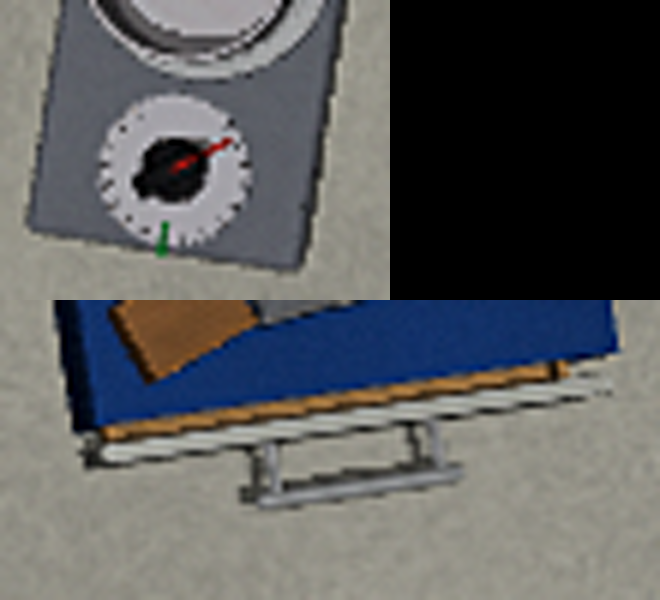

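The crop shows the dial centre at px (209.0,228.3), the pointer up and to the right, and the green mark at the bottom. The handle bar runs from about (349,192.8) to (381.7,188.3).

Run:
```python
from h import *
c=cam('top'); im=c['image']
f=lambda u,v:(180+u/6-.4,200+v/6-.4)
g=lambda u,v:(305+u/6-.4,160+(v-300)/6-.4)
K=onz(c,f(174,170),.037); P=onz(c,f(231,140),.043); G=onz(c,f(163,236),.036)
print('dial',K,'ptr',P-K,np.linalg.norm(P-K),np.degrees(np.arctan2(*(P-K)[[1,0]])),'green',np.degrees(np.arctan2(*(G-K)[[1,0]])))
for p in [(240,492),(265,497),(462,470)]: print('bar',onz(c,g(*p),.048))
for p in [(85,462),(612,385),(100,455),(605,390)]: print('panel',onz(c,g(*p),.069))
# tub rim: gray-bright ring
gray=cv2.cvtColor(im,cv2.COLOR_BGR2GRAY)
cc=cv2.HoughCircles(cv2.resize(gray[160:220,185:245],None,fx=6,fy=6,interpolation=cv2.INTER_CUBIC),cv2.HOUGH_GRADIENT,1,10,param1=120,param2=30,minRadius=90,maxRadius=160)
for u,v,r in (cc[0][:5] if cc is not None else []):
    q=(185+u/6-.4,160+v/6-.4); print('circ',q,r/6,'as rim',onz(c,q,.122),np.linalg.norm(onz(c,(q[0]+r/6,q[1]),.122)-onz(c,q,.122)),'as pan',onz(c,q,.042))
print('tool',arm.get_state()['ee_pos'])
```

```text
dial [0.46471113 0.2837468  0.037     ] ptr [ 0.01742103 -0.0355485   0.006     ] 0.04003983035020375 -63.892205239334636 green 169.025793752203
bar [ 0.582836   -0.21539685  0.048     ]
bar [ 0.57937124 -0.2305978   0.048     ]
bar [ 0.59250477 -0.35252832  0.048     ]
panel [ 0.60260136 -0.11741995  0.069     ]
panel [ 0.64043562 -0.438751    0.069     ]
panel [ 0.60654332 -0.12657041  0.069     ]
panel [ 0.63752254 -0.43431491  0.069     ]
circ (np.float32(214.18333), np.float32(191.35)) 21.033333 as rim [0.59344951 0.25109545 0.122     ] 0.0717570981294751 as pan [0.59709933 0.25982243 0.042     ]
circ (np.float32(211.18333), np.float32(191.51668)) 17.666666 as rim [0.59316198 0.26133376 0.122     ] 0.06025655317948044 as pan [0.59679281 0.27073694 0.042     ]
circ (np.float32(215.68333), np.float32(190.35)) 19.233334 as rim [0.59672517 0.24590354 0.122     ] 0.06562579480103764 as pan [0.60059134 0.25428761 0.042     ]
circ (np.float32(212.68333), np.float32(192.85)) 15.7 as rim [0.58846747 0.25632473 0.122     ] 0.053541256604907474 as pan [0.59178825 0.26539708 0.042     ]
circ (np.float32(210.35), np.float32(194.85)) 19.699999 as rim [0.58185954 0.26442962 0.122     ] 0.06716600357232999 as pan [0.58474388 0.27403727 0.042     ]
tool [ 0.1680118  -0.49722979  0.23097645]
```

Knob to pan comes to 134 mm and the bar to 122 mm, so both agree with the given sizes. Moving above the handle.

Call:
send_rows(steps="463 -64 81 0 0 -1.358 30;463 -64 81 0 0 -1.358 30;463 -64 81 0 0 -1.358 30;463 -64 81 0 0 -1.358 30;463 -64 81 0 0 -1.358 30;463 -64 81 0 0 -1.358 30;463 -64 81 0 0 -1.358 30;463 -64 81 0 0 -1.358 30;463 -64 81 0 0 -1.358 30;463 -64 81 0 0 -1.358 30;463 -64 81 0 0 -1.358 30;463 -64 81 0 0 -1.358 30", grip_force=40)

```text
time_s: 1.4
ee_pos: [0.586, -0.2884, 0.1498]
tcp_rot: [0.666, 0.746, -0.0, -0.0]
wrist_force: [-1.1, -0.4, -0.0]
gripper_width: 0.0297
gripper_force: 0.0
```

Run:
```python
from h import *
c=cam('wrist','w1'); s=arm.get_state(); print(s['time_s'],s['ee_pos'],s['gripper_width'],np.round(R.from_quat(s['tcp_rot']).as_matrix(),3).tolist(),np.round(c['world_from_camera'],3).tolist())
print(c['camera_matrix'])
y=np.array([-.113,.9936,0]);b=np.array([.586,-.288,.048])
print(proj(c,[b,b+.06*y,b-.06*y]))
```

```text
1.45 [ 0.5856204  -0.28902041  0.15028894] 0.03009006902591264 [[-0.112, 0.994, -0.0], [0.994, 0.112, -0.0], [0.0, -0.0, -1.0]] [[0.993, 0.11, 0.03, 0.58], [0.114, -0.958, -0.262, -0.221], [-0.0, 0.264, -0.965, 0.293], [0.0, 0.0, 0.0, 1.0]]
[[265.88603709   0.         255.33969443]
 [  0.         265.88603709 188.42127217]
 [  0.           0.           1.        ]]
[[254.1607689  188.59149526]
 [254.14757757 124.06062663]
 [254.17560045 245.56907444]]
```

View pics/w1.png

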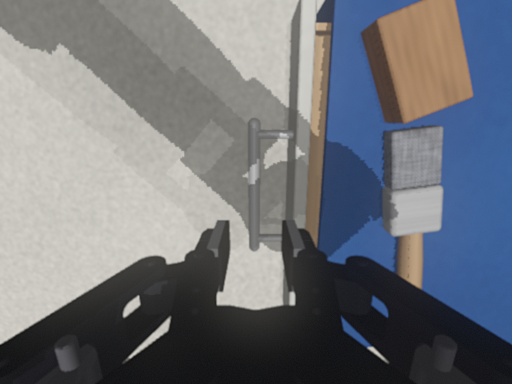

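The bar sits at u=254, v≈120–250, which matches the prediction. Descending and gripping.

Call:
send_rows(steps="0 0 50 0 0 0 30;0 0 95 0 0 0 30;0 0 118 0 0 0 30;0 0 118 0 0 0 30;0 0 118 0 0 0 30;0 0 118 0 0 0 5;0 0 118 0 0 0 5;0 0 118 0 0 0 5;0 0 118 0 0 0 5;0 0 118 0 0 0 5;0 0 118 0 0 0 5;0 0 118 0 0 0 5", grip_force=50)

```text
time_s: 2.65
ee_pos: [0.5868, -0.2893, 0.034]
tcp_rot: [0.666, 0.746, -0.0, 0.001]
wrist_force: [-2.0, -1.0, 7.3]
gripper_width: 0.0086
gripper_force: 49.0
```

Call:
send_rows(steps="0 -15 0 0 0 0 5;0 -35 0 0 0 0 5;0 -55 0 0 0 0 5;0 -75 0 0 0 0 5;0 -95 0 0 0 0 5;0 -115 0 0 0 0 5;0 -135 0 0 0 0 5;0 -150 0 0 0 0 5;0 -160 0 0 0 0 5;0 -166 0 0 0 0 5;0 -170 0 0 0 0 5;0 -172 0 0 0 0 5")

```text
time_s: 3.85
ee_pos: [0.426, -0.3078, 0.0343]
tcp_rot: [0.668, 0.744, 0.006, 0.012]
wrist_force: [82.2, 16.6, -26.7]
gripper_width: 0.0089
gripper_force: 51.0
```

The drawer is at its stop. I relax the pull, release and rise.

Call:
send_rows(steps="0 9 0 0 0 0 5;0 9 0 0 0 0 5;0 9 0 0 0 0 30;0 9 0 0 0 0 30;0 9 0 0 0 0 30;0 9 0 0 0 0 30;0 9 -50 0 0 0 30;0 9 -100 0 0 0 30;0 9 -150 0 0 0 50;0 9 -200 0 0 0 50;0 9 -220 0 0 0 50;0 9 -220 0 0 0 50")

```text
time_s: 5.05
ee_pos: [0.4248, -0.3077, 0.2553]
tcp_rot: [0.666, 0.746, -0.0, 0.003]
wrist_force: [0.7, 0.5, -0.4]
gripper_width: 0.0498
gripper_force: 0.0
```

Run:
```python
from h import *
s=arm.get_state(); print(s['time_s'],s['ee_pos'],s['wrist_force'],np.round(R.from_quat(s['tcp_rot']).as_matrix(),3).tolist())
print('to knob', totool([.4645,.2837,.15]))
c=cam('wrist','w2')
```

```text
5.05 [ 0.42475115 -0.3077059   0.25534944] [ 0.71257672  0.5309038  -0.43584733] [[-0.113, 0.994, 0.004], [0.994, 0.113, -0.004], [-0.005, 0.003, -1.0]]
to knob [583.67542705 105.74902565 102.85694997]
```

View pics/w2.png

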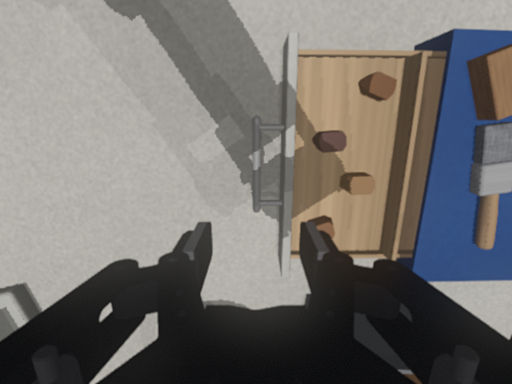

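Four flints show at px (379,86), (331,140), (358,184) and (321,227), and the drawer is open. Going to the knob.

Call:
send_rows(steps="584 106 103 0 0 -0.353 45;584 106 103 0 0 -0.353 45;584 106 103 0 0 -0.353 45;584 106 103 0 0 -0.353 45;584 106 103 0 0 -0.353 45;584 106 103 0 0 -0.353 45;584 106 103 0 0 -0.353 45;584 106 103 0 0 -0.353 45;584 106 103 0 0 -0.353 45;584 106 103 0 0 -0.353 45;584 106 103 0 0 -0.353 45;584 106 103 0 0 -0.353 45")

```text
time_s: 6.3
ee_pos: [0.4623, 0.2846, 0.1474]
tcp_rot: [0.525, 0.851, -0.001, -0.001]
wrist_force: [1.2, -0.4, 0.2]
gripper_width: 0.0447
gripper_force: 0.0
```

Call:
send_rows(steps="0 0 0 0 0 0 45;0 0 0 0 0 0 45")

```text
time_s: 6.5
ee_pos: [0.4624, 0.2831, 0.1477]
tcp_rot: [0.524, 0.852, -0.002, -0.001]
wrist_force: [0.5, -1.1, 0.1]
gripper_width: 0.045
gripper_force: 0.0
```

Run:
```python
from h import *
s=arm.get_state(); print(s['time_s'],s['ee_pos'],np.round(R.from_quat(s['tcp_rot']).as_matrix(),3).tolist())
print('to knob', totool([.4645,.2837,.15]))
c=cam('wrist','w3')
print(proj(c,[[.4645,.2837,.075],[.4645,.2837,.036]]))
im=c['image']
for n,m in(('red',mask(im,(0,130,60),(8,255,255))|mask(im,(172,130,60),(180,255,255))),('green',mask(im,(45,80,40),(90,255,255)))):
    v,u=np.nonzero(m); print(n,len(u),u.mean(),v.mean(),u.min(),u.max(),v.min(),v.max())
```

```text
6.5 [0.46239247 0.28305539 0.14770549] [[-0.451, 0.893, -0.004], [0.893, 0.451, -0.001], [0.0, -0.004, -1.0]]
to knob [-0.37438909  2.1629385  -2.302939  ]
[[256.49209034 198.03915213]
 [256.46460879 186.27743589]]
red 70 259.64285714285717 213.45714285714286 258 261 203 224
green 33 224.06060606060606 160.03030303030303 216 232 153 167
```

View pics/w3.png

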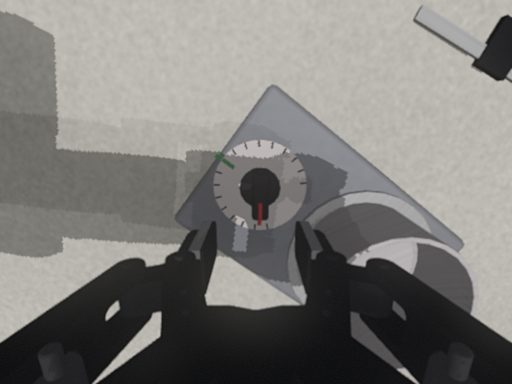

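The knob centre is at about (260,187), the red line points straight down the picture, and the green mark is at (224,160). Working out the angles.

Run:
```python
from h import *
c=cam('wrist'); im=c['image']
hsv=cv2.cvtColor(im,cv2.COLOR_BGR2HSV)
cc=cv2.HoughCircles(cv2.cvtColor(im,cv2.COLOR_BGR2GRAY)[120:250,195:325],cv2.HOUGH_GRADIENT,1,20,param1=80,param2=20,minRadius=35,maxRadius=55)
for u,v,r in cc[0][:3]: q=(u+195,v+120); print(q,r,onz(c,q,.036), (onz(c,(q[0]+r,q[1]),.036)-onz(c,q,.036)))
def line(m,z):
    v,u=np.nonzero(m); P=np.array([onz(c,p,z)[:2] for p in zip(u,v)]); mu=P.mean(0); d=np.linalg.svd(P-mu)[2][0]; return mu,d
mu,d=line(mask(im,(45,80,40),(90,255,255)),.036); print('green',mu,d,np.degrees(np.arctan2(d[1],d[0])))
r=mask(im,(0,130,60),(8,255,255))|mask(im,(172,130,60),(180,255,255))
for z in(.043,.075): mu,d=line(r,z); print('red',mu,d,np.degrees(np.arctan2(d[1],d[0])))
K=np.array([.4645,.2837])
```

```text
(np.float32(259.5), np.float32(183.5)) 45.5 [0.46657772 0.28664541 0.036     ] [0.04026397 0.020334   0.        ]
green [0.42448255 0.29299382] [ 0.9686157  -0.24856312] -14.39250118630361
red [0.47865664 0.26261789] [ 0.42574921 -0.90484121] -64.80190498399622
red [0.47293375 0.27297461] [ 0.42574921 -0.90484121] -64.80190498399621
```

Call:
send_rows(steps="0 4 30 0 0 0.028 45;0 4 70 0 0 0.028 45;0 4 99 0 0 0.028 45;0 4 99 0 0 0.028 45;0 4 99 0 0 0.028 8;0 4 99 0 0 0.028 8;0 4 99 0 0 0.028 8;0 4 99 0 0 0.028 8;0 4 99 0 0 0.028 8;0 4 99 0 0 0.028 8;0 4 99 0 0 0.028 8;0 4 99 0 0 0.028 8", grip_force=30)

```text
time_s: 7.8
ee_pos: [0.4664, 0.2839, 0.0528]
tcp_rot: [0.536, 0.844, -0.001, -0.0]
wrist_force: [-8.8, -7.0, 10.6]
gripper_width: 0.0145
gripper_force: 30.4
```

Call:
send_rows(steps="0 0 0 0 0 0.14 8;0 0 0 0 0 0.28 8;0 0 0 0 0 0.42 8;0 0 0 0 0 0.56 8;0 0 0 0 0 0.7 8;0 0 0 0 0 0.84 8;0 0 0 0 0 0.98 8;0 0 0 0 0 1.12 8;0 0 0 0 0 1.26 8;0 0 0 0 0 1.4 8;0 0 0 0 0 1.54 8;0 0 0 0 0 1.68 8")

```text
time_s: 9.0
ee_pos: [0.4658, 0.2839, 0.0528]
tcp_rot: [0.987, 0.161, -0.001, 0.001]
wrist_force: [-12.7, -6.4, 13.6]
gripper_width: 0.0144
gripper_force: 30.7
```

Call:
send_rows(steps="0 0 0 0 0 0.14 8;0 0 0 0 0 0.28 8;0 0 0 0 0 0.42 8;0 0 0 0 0 0.5 8;0 0 0 0 0 0.5 8;0 0 0 0 0 0.5 8")

```text
time_s: 9.6
ee_pos: [0.4657, 0.2841, 0.0528]
tcp_rot: [0.996, -0.085, -0.001, 0.001]
wrist_force: [-12.2, -5.8, 13.3]
gripper_width: 0.0146
gripper_force: 30.8
```

Call:
send_rows(steps="0 0 0 0 0 0 45;0 0 0 0 0 0 45;0 0 0 0 0 0 45;0 0 0 0 0 0 45;0 0 -40 0 0 0 45;0 0 -80 0 0 0 45;0 0 -100 0 0 0 45;0 0 -100 0 0 0 45;0 0 -100 0 0 0 45")

```text
time_s: 10.5
ee_pos: [0.4669, 0.2846, 0.1503]
tcp_rot: [0.996, -0.086, -0.0, 0.0]
wrist_force: [0.4, -0.5, 0.0]
gripper_width: 0.045
gripper_force: 0.0
```

Run:
```python
from h import *
s=arm.get_state(); print(s['time_s'],s['ee_pos'],np.round(R.from_quat(s['tcp_rot']).as_matrix(),3).tolist())
c=cam('wrist','w4'); im=c['image']
def line(m,z):
    v,u=np.nonzero(m); P=np.array([onz(c,p,z)[:2] for p in zip(u,v)]); mu=P.mean(0); d=np.linalg.svd(P-mu)[2][0]; return mu,d,len(u)
mu,d,n=line(mask(im,(45,80,40),(90,255,255)),.036); print('green',n,mu,np.degrees(np.arctan2(d[1],d[0])))
r=mask(im,(0,130,60),(8,255,255))|mask(im,(172,130,60),(180,255,255))
mu,d,n=line(r,.05); print('red',n,mu,np.degrees(np.arctan2(d[1],d[0])))
cv2.imwrite('pics/w4c.png',cv2.resize(im[100:270,180:340],None,fx=3.4,fy=3.4,interpolation=cv2.INTER_CUBIC))
```

```text
10.5 [0.4669271  0.28461534 0.15026584] [[0.985, -0.17, -0.0], [-0.17, -0.985, -0.0], [-0.0, 0.0, -1.0]]
green 17 [0.42030095 0.29394014] 162.57334938024482
red 69 [0.44514681 0.28883827] 169.2551051862191
```

View pics/w4c.png

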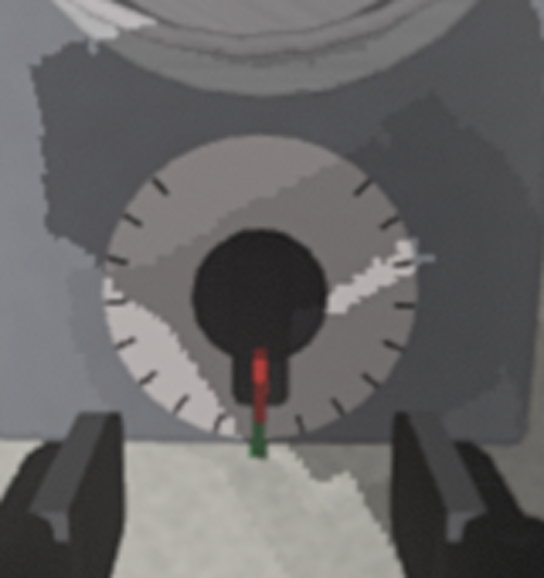

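The pointer lies on the green mark: red ends at (260,420), green is at (258,440) and the centre is at (260,290). Moving to view the drawer.

Call:
send_rows(steps="192 615 -100 0 0 -1.855 50;192 615 -100 0 0 -1.855 50;192 615 -100 0 0 -1.855 50;192 615 -100 0 0 -1.855 50;192 615 -100 0 0 -1.855 50;192 615 -100 0 0 -1.855 50;192 615 -100 0 0 -1.855 50;192 615 -100 0 0 -1.855 50;192 615 -100 0 0 -1.855 50;192 615 -100 0 0 -1.855 50;192 615 -100 0 0 -1.855 50;192 615 -100 0 0 -1.855 50")

```text
time_s: 11.75
ee_pos: [0.5389, -0.259, 0.2342]
tcp_rot: [0.734, 0.679, -0.0, -0.001]
wrist_force: [-0.5, 0.3, 0.6]
gripper_width: 0.05
gripper_force: 0.0
```

Run:
```python
from h import *
print(totool([.552,-.354,.25]), np.degrees(np.arctan2(*R.from_quat(arm.get_state()['tcp_rot']).as_matrix()[[1,0],0])))
```

```text
[-93.69882107  20.360227   -15.98358343] 85.58920928203439
```

Call:
send_rows(steps="-90 19 -16 0 0 -0.19 50;-90 19 -16 0 0 -0.19 50;-90 19 -16 0 0 -0.19 50;-90 19 -16 0 0 -0.19 50;-90 19 -16 0 0 -0.19 50")

```text
time_s: 12.25
ee_pos: [0.5507, -0.3473, 0.2505]
tcp_rot: [0.668, 0.744, 0.0, -0.001]
wrist_force: [1.0, -0.2, -0.5]
gripper_width: 0.0501
gripper_force: 0.0
```

Run:
```python
from h import *
s=arm.get_state(); print(s['time_s'],s['ee_pos'],np.round(R.from_quat(s['tcp_rot']).as_matrix(),3).tolist())
c=cam('wrist','w5')
```

```text
12.25 [ 0.55073343 -0.34729707  0.25052257] [[-0.107, 0.994, -0.001], [0.994, 0.107, 0.002], [0.002, -0.001, -1.0]]
```

View pics/w5.png

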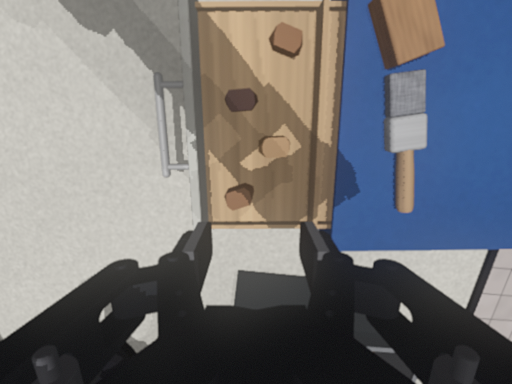

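Flints are at px (287,40), (241,100), (275,146) and (238,197). Segmenting them to get their axes.

Run:
```python
from h import *
im=cv2.imread('pics/w5.png'); hsv=cv2.cvtColor(im,cv2.COLOR_BGR2HSV)
for n,(u,v) in dict(f1=(287,38),f2=(241,99),f3=(274,144),f4=(238,195),woodlit=(270,80),woodsh=(225,140),wood3=(260,200),woodsh2=(285,110),wlit2=(290,155)).items(): print(n,hsv[v-2:v+3,u-2:u+3].reshape(-1,3).mean(0).round(), im[v-2:v+3,u-2:u+3].reshape(-1,3).mean(0).round())
cv2.imwrite('pics/w5c.png',cv2.resize(im[5:225,195:325],None,fx=2.7,fy=2.7,interpolation=cv2.INTER_CUBIC))
```

```text
f1 [ 13. 103. 154.] [ 92. 118. 154.]
f2 [ 7. 69. 88.] [64. 69. 88.]
f3 [ 16.  92. 170.] [109. 140. 170.]
f4 [ 13. 101. 152.] [ 92. 118. 152.]
woodlit [ 17.  78. 192.] [133. 166. 192.]
woodsh [ 16.  85. 140.] [ 94. 119. 140.]
wood3 [ 16.  84. 132.] [ 88. 111. 132.]
woodsh2 [ 16.  88. 130.] [ 85. 109. 130.]
wlit2 [ 17.  85. 152.] [101. 129. 152.]
```

View pics/w5c.png

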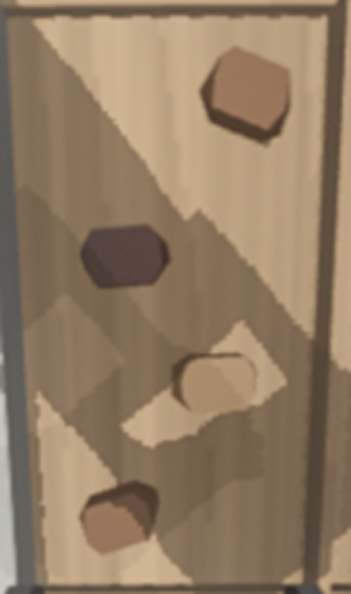

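The dark and tan flints lie nearly along the picture's horizontal, tilted about 3° and 10° up to the right. The top one tilts about 27° down to the right, and the bottom one is unclear. Computing positions.

Run:
```python
from h import *
c=cam('wrist'); g=lambda u,v:(195+u/2.7-.3,5+v/2.7-.3)
for n,p in dict(dark=(125,256),tan=(217,380),top=(250,87),bot=(116,524)).items():
    P=onz(c,g(*p),.047); print(n,P.round(4),'reach',np.hypot(*P[:2]).round(3),totool([*P[:2],.10]).round(1))
# check: drawer corners
for p in [(8,10),(330,15),(305,585),(25,585)]: print('corner z.034-.06',onz(c,g(*p),.034).round(3))
t=cam('top');
```

```text
dark [ 0.5248 -0.262   0.047 ] reach 0.587 [ 87.3 -16.8 151.4]
tan [ 0.5741 -0.3138  0.047 ] reach 0.654 [ 30.6  26.7 151.3]
top [ 0.5723 -0.1856  0.047 ] reach 0.602 [158.2  38.8 151.4]
bot [ 0.5325 -0.3912  0.047 ] reach 0.661 [-41.9 -23.  151.3]
corner z.034-.06 [ 0.462 -0.163  0.034]
corner z.034-.06 [ 0.605 -0.149  0.034]
corner z.034-.06 [ 0.636 -0.419  0.034]
corner z.034-.06 [ 0.486 -0.435  0.034]
```

Call:
send_rows(steps="31 27 121 0 0 1.398 46;31 27 121 0 0 1.398 46;31 27 121 0 0 1.398 46;31 27 121 0 0 1.398 46;31 27 121 0 0 1.398 46;31 27 121 0 0 1.398 46;31 27 121 0 0 1.398 46;31 27 121 0 0 1.398 46;31 27 121 0 0 1.398 46;31 27 121 0 0 1.398 46;31 27 121 0 0 1.398 46;31 27 121 0 0 1.398 46")

```text
time_s: 13.6
ee_pos: [0.5744, -0.3142, 0.1307]
tcp_rot: [0.99, 0.141, 0.0, 0.0]
wrist_force: [0.1, -0.2, -0.8]
gripper_width: 0.0458
gripper_force: 0.0
```

Run:
```python
from h import *
c=cam('wrist','w6'); im=c['image']; print(arm.get_state()['ee_pos'])
y=lambda a:np.array([np.cos(a),np.sin(a),0]);a=np.radians(16)
P=np.array([.5741,-.3138,.048])
print(proj(c,[P,P+.02*y(a)]))
x=im.copy()
for q in proj(c,[P,P+.013*y(a)+.012*y(a+1.57),P+.013*y(a)-.012*y(a+1.57),P-.013*y(a)-.012*y(a+1.57),P-.013*y(a)+.012*y(a+1.57)]): cv2.circle(x,tuple(int(i) for i in q),2,(0,255,0),-1)
cv2.imwrite('pics/w6o.png',x)
```

```text
[ 0.57433287 -0.31430394  0.13064685]
[[255.42175575 195.42850789]
 [255.50397401 173.32418084]]
```

View pics/w6o.png

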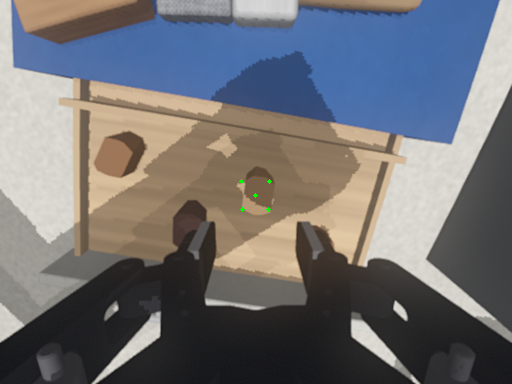

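The tan flint shows at (259,190), a few px from the prediction at (255,195). Grasping it.

Call:
send_rows(steps="3 2 40 0 0 0 46;3 2 80 0 0 0 46;3 2 105 0 0 0 46;3 2 105 0 0 0 46;3 2 105 0 0 0 15;3 2 105 0 0 0 15;3 2 105 0 0 0 15;3 2 105 0 0 0 15;3 2 105 0 0 0 15;3 2 105 0 0 0 15;3 2 105 0 0 0 15;3 2 105 0 0 0 15", grip_force=50)

```text
time_s: 14.85
ee_pos: [0.5785, -0.3163, 0.0275]
tcp_rot: [0.99, 0.14, 0.001, 0.001]
wrist_force: [-1.0, 0.7, 7.1]
gripper_width: 0.0258
gripper_force: 48.3
```

Call:
send_rows(steps="0 0 -50 0 0 0 15;0 0 -100 0 0 0 15;0 0 -150 0 0 0 15;0 0 -194 0 0 0 15;0 0 -194 0 0 0 15;0 0 -194 0 0 0 15")

```text
time_s: 15.45
ee_pos: [0.5777, -0.3158, 0.2203]
tcp_rot: [0.99, 0.139, 0.001, 0.001]
wrist_force: [0.3, 0.7, -1.4]
gripper_width: 0.0259
gripper_force: 48.1
```

Run:
```python
from h import *
t=cam('top','t2'); im=t['image']; print(im.shape)
print(totool([.597,.259,.22]), arm.get_state()['wrist_force'])
lid=mask(im,(110,150,60),(130,255,255),(250,160,305,220)); v,u=np.nonzero(lid); print(len(u),onz(t,(u.mean(),v.mean()),.012))
# tub: rim ring and pan fits
gray=cv2.cvtColor(im,cv2.COLOR_BGR2GRAY)
x=cv2.resize(im[160:252,180:250],None,fx=6,fy=6,interpolation=cv2.INTER_CUBIC); cv2.imwrite('pics/t2c.png',x)
```

```text
(384, 512, 3)
[ 177.53039575 -546.7780334    -0.81186032] [-0.01369716  0.48663771 -1.35861254]
850 [0.60100971 0.02554352 0.012     ]
```

View pics/t2c.png

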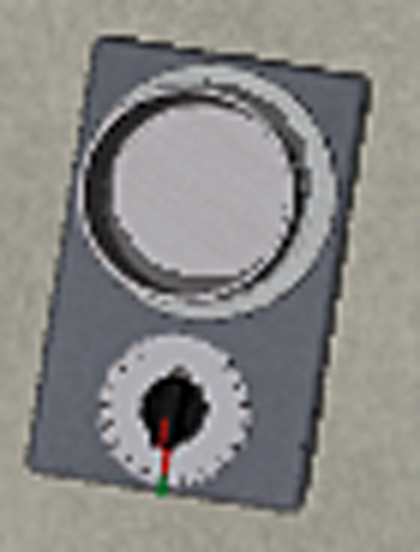

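The pointer is on green, the tub's inner floor centre is at about (202,188) and the inner rim at about (195,192) in this crop. Carrying the tan flint over.

Run:
```python
from h import *
c=cam('top'); f=lambda u,v:(180+u/6-.4,160+v/6-.4)
print('floor',onz(c,f(202,188),.047),'rim',onz(c,f(194,193),.122),'pan',onz(c,f(209.5,191),.042))
```

```text
floor [0.59847419 0.26256061 0.047     ] rim [0.59223767 0.25879686 0.122     ] pan [0.59676251 0.25861812 0.042     ]
```

Call:
send_rows(steps="178 -547 0 0 0 0 15;178 -547 0 0 0 0 15;178 -547 0 0 0 0 15;178 -547 0 0 0 0 15;178 -547 0 0 0 0 15;178 -547 0 0 0 0 15;178 -547 0 0 0 0 15;178 -547 0 0 0 0 15;178 -547 0 0 0 0 15;178 -547 0 0 0 0 15;178 -547 0 0 0 0 15;178 -547 0 0 0 0 15")

```text
time_s: 16.75
ee_pos: [0.5965, 0.2628, 0.2175]
tcp_rot: [0.99, 0.141, -0.002, -0.0]
wrist_force: [0.5, -0.4, -0.4]
gripper_width: 0.026
gripper_force: 48.1
```

Call:
send_rows(steps="0 0 0 0 0 0 15;0 0 0 0 0 0 15;0 0 0 0 0 0 15")

```text
time_s: 17.05
ee_pos: [0.5977, 0.2579, 0.2188]
tcp_rot: [0.99, 0.139, -0.001, 0.0]
wrist_force: [0.5, 0.8, -1.2]
gripper_width: 0.0258
gripper_force: 48.1
```

Run:
```python
from h import *
c=cam('wrist','w7');s=arm.get_state();print(s['ee_pos'],s['gripper_width'],totool([.597,.259,.062]))
```

```text
[0.59785275 0.2577763  0.21913741] 0.025966453547474427 [ -0.33107064  -1.4338463  157.13759952]
```

View pics/w7.png

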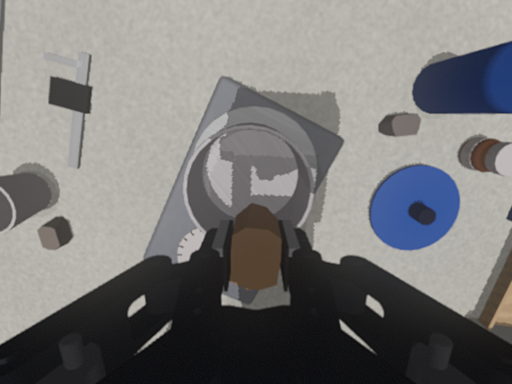

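The tub rim is centred at about (251,192) below the held flint. Lowering it in with an offset to one side.

Run:
```python
from h import *
c=cam('wrist'); print(onz(c,(251,191),.122))
im=cv2.GaussianBlur(cv2.cvtColor(c['image'],cv2.COLOR_BGR2GRAY),(3,3),0)
cc=cv2.HoughCircles(im[100:235,160:340],cv2.HOUGH_GRADIENT,1,3,param1=80,param2=18,minRadius=58,maxRadius=75)
for u,v,r in cc[0][:6]: q=(u+160,v+100); print(q,r,onz(c,q,.122).round(4))
```

```text
[0.59634959 0.26215155 0.122     ]
(np.float32(253.5), np.float32(169.5)) 63.3 [0.6167 0.2655 0.122 ]
(np.float32(248.5), np.float32(188.5)) 61.0 [0.598  0.2651 0.122 ]
(np.float32(245.5), np.float32(187.5)) 63.3 [0.5982 0.268  0.122 ]
(np.float32(244.5), np.float32(191.5)) 65.5 [0.5942 0.2679 0.122 ]
(np.float32(254.5), np.float32(194.5)) 70.0 [0.594  0.2581 0.122 ]
(np.float32(252.5), np.float32(173.5)) 66.7 [0.6129 0.2654 0.122 ]
```

Call:
send_rows(steps="0 -15 40 0 0 0 15;0 -15 80 0 0 0 15;0 -15 120 0 0 0 15;0 -15 145 0 0 0 15;0 -15 156 0 0 0 15;0 -15 156 0 0 0 15;0 -15 156 0 0 0 38;0 -15 156 0 0 0 38;0 -15 156 0 0 0 38;0 -15 110 0 0 0 38;0 -15 60 0 0 0 38;0 -15 0 0 0 0 38")

```text
time_s: 18.35
ee_pos: [0.5932, 0.2739, 0.212]
tcp_rot: [0.99, 0.14, 0.0, -0.0]
wrist_force: [0.8, 0.1, -0.6]
gripper_width: 0.0382
gripper_force: 0.0
```

Call:
send_rows(steps="-214 496 0 0 0 0.122 46;-214 496 0 0 0 0.122 46;-214 496 0 0 0 0.122 46;-214 496 0 0 0 0.122 46;-214 496 0 0 0 0.122 46;-214 496 0 0 0 0.122 46;-214 496 0 0 0 0.122 46;-214 496 0 0 0 0.122 46;-214 496 0 0 0 0.122 46;-214 496 0 0 0 0.122 46;-214 496 0 0 0 0.122 46;-214 496 50 0 0 0.122 46")

```text
time_s: 19.55
ee_pos: [0.5267, -0.2685, 0.1649]
tcp_rot: [0.997, 0.076, 0.005, 0.005]
wrist_force: [2.5, -0.4, -1.2]
gripper_width: 0.0461
gripper_force: 0.0
```

Call:
send_rows(steps="0 0 35 0 0 0 46;0 0 35 0 0 0 46;0 0 35 0 0 0 46")

```text
time_s: 19.85
ee_pos: [0.5256, -0.2623, 0.1261]
tcp_rot: [0.997, 0.079, 0.001, 0.0]
wrist_force: [-0.3, -0.4, 1.1]
gripper_width: 0.0462
gripper_force: 0.0
```

```bash
cat >> h.py <<'E'
def blobs(c,bg=.655,z=.047,box=(0,0,512,384),lo=.0,minA=150):
    """non-wood brown blobs: position, long-axis angle (world), size, on plane z"""
    im=cv2.GaussianBlur(c['image'],(5,5),0).astype(float); r=im[...,0]/(im[...,2]+1)
    h=cv2.cvtColor(c['image'],cv2.COLOR_BGR2HSV)
    m=(((r<bg)&(r>lo))*255).astype(np.uint8); u0,v0,u1,v1=box
    k=np.zeros_like(m);k[v0:v1,u0:u1]=1;m*=k
    m=cv2.morphologyEx(m,cv2.MORPH_OPEN,np.ones((3,3)))
    for q in cv2.findContours(m,0,1)[0]:
        if cv2.contourArea(q)<minA: continue
        W=np.array([onz(c,p,z)[:2] for p in q[:,0]],np.float32)*1000
        (cx,cy),(w,l),a=cv2.minAreaRect(W)
        if w>l: w,l,a=l,w,a
        else: a+=90
        u,v=q[:,0].mean(0); print('px',u.round(),v.round(),'xy',round(cx,1),round(cy,1),'size',round(l,1),round(w,1),'ang',round((a+90)%180-90,1))
def pix(c,uv): 
    u,v=uv; return c['image'][v-2:v+3,u-2:u+3].reshape(-1,3).mean(0).round()
E
python3 - <<'E'
from h import *
c=cam('wrist','w8'); s=arm.get_state(); print(s['ee_pos'],np.degrees(np.arctan2(*R.from_quat(s['tcp_rot']).as_matrix()[[1,0],0])))
print(proj(c,[[.5248,-.262,.047],[.5723,-.1856,.047],[.5325,-.3912,.047]]))
im=c['image'].astype(float)
# dark one: low value, any
g=(im[...,2]<105).astype(np.uint8)*255; g[260:]=0
g=cv2.morphologyEx(g,cv2.MORPH_OPEN,np.ones((3,3)))
for q in cv2.findContours(g,0,1)[0]:
    if cv2.contourArea(q)>150:
        W=np.array([onz(c,p,.047)[:2] for p in q[:,0]],np.float32)*1000; print('dark',q[:,0].mean(0),cv2.minAreaRect(W))
blobs(c,.63,box=(0,0,512,260))
E
```

```text
[ 0.52598797 -0.26261376  0.12699506] 9.072384070368404
[[255.57075814 197.26356139]
 [172.60641852 128.32372044]
 [399.56806095 210.88301334]]
dark [507.921875 197.15625 ] ((560.03564453125, -484.10906982421875), (27.388391494750977, 9.288588523864746), 23.743131637573242)
dark [383.22641509 199.97169811] ((538.0167236328125, -372.8848876953125), (23.212228775024414, 35.88054656982422), 83.35401153564453)
dark [254.28947368 196.25657895] ((527.5848388671875, -261.48876953125), (44.57466506958008, 25.249605178833008), 8.296601295471191)
dark [187.5037037  125.92592593] ((574.4782104492188, -197.0218505859375), (37.22187805175781, 20.098512649536133), 6.119995594024658)
dark [264.24489796  84.6       ] ((617.2573852539062, -254.0769500732422), (4.229330539703369, 94.67384338378906), 6.034533500671387)
dark [275.85528877 194.28682674] ((545.4776000976562, -275.6428527832031), (158.79981994628906, 301.5862731933594), 9.00076675415039)
dark [10.92712551 65.13765182] ((598.508056640625, -57.36664581298828), (25.72711944580078, 90.93672943115234), 86.22205352783203)
dark [297.2966333   28.87534122] ((652.40966796875, -273.05999755859375), (59.8626594543457, 343.0761413574219), 9.439536094665527)
px 393.0 205.0 xy 537.0 -383.9 size 49.2 34.9 ang 26.3
px 177.0 126.0 xy 574.4 -189.6 size 38.7 31.7 ang -12.8
```

The dark flint measures 44.6×25.2 mm at 8.3°, which matches its given size. Grasping.

Call:
send_rows(steps="2 -1 40 0 0 0.013 46;2 -1 80 0 0 0.013 46;2 -1 100 0 0 0.013 46;2 -1 100 0 0 0.013 46;2 -1 100 0 0 0.013 15;2 -1 100 0 0 0.013 15;2 -1 100 0 0 0.013 15;2 -1 100 0 0 0.013 15;2 -1 100 0 0 0.013 15;2 -1 100 0 0 0.013 15;2 -1 100 0 0 0.013 15")

```text
time_s: 21.0
ee_pos: [0.5282, -0.2619, 0.0275]
tcp_rot: [0.997, 0.072, 0.002, 0.002]
wrist_force: [0.4, 0.5, 8.2]
gripper_width: 0.0252
gripper_force: 49.5
```

Call:
send_rows(steps="0 0 -50 0 0 0 15;0 0 -100 0 0 0 15;0 0 -150 0 0 0 15;0 0 -194 0 0 0 15;0 0 -194 0 0 0 15;0 0 -194 0 0 0 15")

```text
time_s: 21.6
ee_pos: [0.5269, -0.2611, 0.2202]
tcp_rot: [0.997, 0.072, 0.001, 0.001]
wrist_force: [-0.1, -0.3, -1.7]
gripper_width: 0.0252
gripper_force: 49.2
```

Run:
```python
from h import *
a=np.radians(8.3); print(totool([.596+.015*np.sin(a),.2605-.015*np.cos(a),.22]))
```

```text
[ 143.68255087 -491.1268536    -0.59941819]
```

Call:
send_rows(steps="144 -488 0 0 0 0 15;144 -488 0 0 0 0 15;144 -488 0 0 0 0 15;144 -488 0 0 0 0 15;144 -488 0 0 0 0 15;144 -488 0 0 0 0 15;144 -488 0 0 0 0 15;144 -488 0 0 0 0 15;144 -488 0 0 0 0 15;144 -488 0 0 0 0 15;144 -488 0 0 0 0 15;144 -488 0 0 0 0 15")

```text
time_s: 22.8
ee_pos: [0.5981, 0.2439, 0.2169]
tcp_rot: [0.997, 0.074, -0.001, 0.0]
wrist_force: [-0.7, -0.4, -1.6]
gripper_width: 0.0247
gripper_force: 49.3
```

Call:
send_rows(steps="0 0 0 0 0 0 15;0 0 0 0 0 0 15;0 0 40 0 0 0 15;0 0 80 0 0 0 15;0 0 120 0 0 0 15;0 0 140 0 0 0 15;0 0 140 0 0 0 15;0 0 140 0 0 0 36;0 0 140 0 0 0 36;0 0 140 0 0 0 36;0 0 80 0 0 0 36;0 0 20 0 0 0 36")

```text
time_s: 24.0
ee_pos: [0.5983, 0.2411, 0.1793]
tcp_rot: [0.997, 0.071, -0.001, 0.0]
wrist_force: [0.8, 0.6, 1.0]
gripper_width: 0.0359
gripper_force: 0.0
```

Run:
```python
from h import *
s=arm.get_state(); print(s['time_s'],s['ee_pos'],s['wrist_force'],np.degrees(np.arctan2(*R.from_quat(s['tcp_rot']).as_matrix()[[1,0],0])))
c=cam('wrist','w9')
print(totool([.57,-.188,.22]))
```

```text
24.0 [0.59833481 0.24110842 0.17932101] [0.80077773 0.55981613 1.03390157] 8.18780694306311
[-92.10413489 420.95313441 -31.5926181 ]
```

Call:
send_rows(steps="0 0 -40 0 0 0 46;-157 420 -40 0 0 0 46;-157 420 -40 0 0 0 46;-157 420 -40 0 0 0 46;-157 420 -40 0 0 0 46;-157 420 -40 0 0 0 46;-157 420 -40 0 0 0 46;-157 420 -40 0 0 0 46;-157 420 -40 0 0 0 46;-157 420 -40 0 0 0 46;-157 420 0 0 0 0 46;-157 420 40 0 0 0 46")

```text
time_s: 25.25
ee_pos: [0.5032, -0.1982, 0.1383]
tcp_rot: [0.998, 0.07, 0.001, 0.001]
wrist_force: [0.4, -0.5, -0.5]
gripper_width: 0.0462
gripper_force: 0.0
```

Call:
send_rows(steps="0 0 5 0 0 0 46;0 0 5 0 0 0 46;0 0 5 0 0 0 46")

```text
time_s: 25.55
ee_pos: [0.5048, -0.1962, 0.1357]
tcp_rot: [0.997, 0.072, 0.001, 0.001]
wrist_force: [-1.3, -0.1, -0.2]
gripper_width: 0.0459
gripper_force: 0.0
```

Run:
```python
from h import *
s=arm.get_state(); print(s['time_s'],s['ee_pos'])
c=cam('wrist','w10')
p=proj(c,[[.5723,-.1876,.047],[.5723,-.1876,.034]]);print(p)
u,v=p[0].astype(int)
print(pix(c,(u,v)))
for t in(.59,.61,.63,.64): print(t);blobs(c,t,z=.045,box=(0,0,512,230))
```

```text
25.55 [ 0.50478509 -0.19620772  0.13570435]
[[257.46213692 115.98171139]
 [257.31151594 116.01880394]]
[56. 73. 97.]
0.59
px 459.0 189.0 xy 534.1 -383.4 size 53.7 34.4 ang 79.9
px 256.0 114.0 xy 572.0 -186.7 size 37.7 24.1 ang -13.5
0.61
px 459.0 189.0 xy 534.2 -383.4 size 54.6 35.1 ang 79.6
px 257.0 115.0 xy 571.9 -186.5 size 39.2 25.9 ang -14.2
0.63
px 459.0 189.0 xy 534.2 -383.6 size 56.1 36.0 ang 79.0
px 505.0 144.0 xy 583.1 -412.2 size 56.9 11.2 ang 7.1
px 256.0 115.0 xy 571.7 -186.5 size 40.3 27.6 ang -13.6
0.64
px 288.0 189.0 xy 513.1 -223.6 size 44.6 12.8 ang 83.5
px 459.0 189.0 xy 534.2 -383.4 size 56.5 36.4 ang 78.6
px 276.0 161.0 xy 536.1 -211.4 size 35.7 18.7 ang 62.6
px 504.0 150.0 xy 577.2 -412.9 size 75.5 11.9 ang 6.9
px 268.0 118.0 xy 569.4 -192.5 size 45.7 42.3 ang 62.5
px 483.0 79.0 xy 631.1 -371.3 size 50.2 5.2 ang -83.5
px 419.0 76.0 xy 624.2 -315.1 size 51.8 4.8 ang -83.4
```

The third flint measures 39×26 mm at −14°, close to the side wall, so I grasp it with a narrow opening and above the wall top.

Call:
send_rows(steps="68 0 30 0 0 0.405 34;68 0 30 0 0 0.405 34;68 0 50 0 0 0.405 34;68 0 60 0 0 0.405 34;68 0 80 0 0 0.405 34;68 0 99 0 0 0.405 34;68 0 99 0 0 0.405 34;68 0 99 0 0 0.405 15;68 0 99 0 0 0.405 15;68 0 99 0 0 0.405 15;68 0 99 0 0 0.405 15;68 0 99 0 0 0.405 15")

```text
time_s: 26.8
ee_pos: [0.5717, -0.186, 0.0356]
tcp_rot: [0.992, -0.13, 0.001, 0.0]
wrist_force: [-2.0, 0.4, 6.0]
gripper_width: 0.0249
gripper_force: 52.5
```

Call:
send_rows(steps="0 0 0 0 0 0 15;0 0 0 0 0 0 15;0 0 -30 0 0 0 15;0 0 -70 0 0 0 15;0 0 -110 0 0 0 15;0 0 -150 0 0 0 15;0 0 -184 0 0 0 15;0 0 -184 0 0 0 15;0 0 -184 0 0 0 15")

```text
time_s: 27.7
ee_pos: [0.5713, -0.1857, 0.2186]
tcp_rot: [0.992, -0.13, 0.0, 0.0]
wrist_force: [-0.4, -0.3, -0.9]
gripper_width: 0.0248
gripper_force: 51.6
```

Run:
```python
from h import *
s=arm.get_state(); print(s['time_s'],s['gripper_width'],s['ee_pos'],totool([.596,.2605,.22]))
```

```text
27.7 0.024797730161400727 [ 0.57125036 -0.18572958  0.21859045] [ -90.84236854 -437.58520204   -1.49102356]
```

Call:
send_rows(steps="-91 -450 0 0 0 -0.2 15;-91 -450 0 0 0 -0.2 15;-91 -450 0 0 0 -0.2 15;-91 -450 0 0 0 -0.2 15;-91 -450 0 0 0 -0.2 15;-91 -450 0 0 0 -0.2 15;-91 -450 0 0 0 -0.2 15;-91 -450 0 0 0 -0.2 15;-91 -450 0 0 0 -0.2 15;-91 -450 0 0 0 -0.2 15;-91 -450 0 0 0 -0.2 15;-91 -450 0 0 0 -0.2 15")

```text
time_s: 28.9
ee_pos: [0.599, 0.2713, 0.2174]
tcp_rot: [1.0, -0.03, -0.001, 0.0]
wrist_force: [-0.4, -1.1, -1.2]
gripper_width: 0.0244
gripper_force: 51.6
```

Call:
send_rows(steps="0 0 0 0 0 0 15;0 0 0 0 0 0 15;0 0 40 0 0 0 15;0 0 80 0 0 0 15;0 0 110 0 0 0 15;0 0 120 0 0 0 15;0 0 120 0 0 0 15;0 0 120 0 0 0 36;0 0 120 0 0 0 36;0 0 120 0 0 0 36;0 0 70 0 0 0 36;0 0 0 0 0 0 36")

```text
time_s: 30.1
ee_pos: [0.5986, 0.2724, 0.1998]
tcp_rot: [1.0, -0.03, -0.001, 0.0]
wrist_force: [-0.1, -0.6, 1.0]
gripper_width: 0.0362
gripper_force: 0.0
```

Run:
```python
from h import *
s=arm.get_state(); print(s['time_s'],s['gripper_width'],s['ee_pos'],s['wrist_force'],np.degrees(np.arctan2(*R.from_quat(s['tcp_rot']).as_matrix()[[1,0],0])))
print(totool([.47,-.392,.22]))
```

```text
30.1 0.03615101151958636 [0.59864825 0.27235855 0.19975842] [-0.06676271 -0.64954531  1.02961388] -3.4493597016808235
[-88.47744029 670.904889   -19.76733103]
```

Call:
send_rows(steps="-88 671 -20 0 0 0 40;-88 671 -20 0 0 0 40;-88 671 -20 0 0 0 40;-88 671 -20 0 0 0 40;-88 671 -20 0 0 0 40;-88 671 -20 0 0 0 40;-88 671 -20 0 0 0 40;-88 671 -20 0 0 0 40;-88 671 -20 0 0 0 40;-88 671 -20 0 0 0 40;-88 671 -20 0 0 0 40;-88 671 -20 0 0 0 40")

```text
time_s: 31.3
ee_pos: [0.4849, -0.3184, 0.2174]
tcp_rot: [1.0, -0.03, 0.001, 0.001]
wrist_force: [1.1, 0.9, 0.0]
gripper_width: 0.0399
gripper_force: 0.0
```

Run:
```python
from h import *
print(totool([.467,-.387,.135]))
```

```text
[-13.86345307  69.43168973  82.45249429]
```

Call:
send_rows(steps="-12 60 40 0 0 0 40;-12 60 80 0 0 0 40;-12 60 80 0 0 0 40;-12 60 80 0 0 0 40;-12 60 80 0 0 0 40")

```text
time_s: 31.8
ee_pos: [0.4711, -0.3753, 0.1388]
tcp_rot: [1.0, -0.029, 0.001, 0.001]
wrist_force: [-0.2, -0.1, 0.4]
gripper_width: 0.0401
gripper_force: 0.0
```

Run:
```python
from h import *
s=arm.get_state(); print(s['time_s'],s['ee_pos'])
c=cam('wrist','w11')
p=proj(c,[[.533,-.388,.047]]);print(p)
for t in(.59,.61,.63): print(t);blobs(c,t,z=.045,box=(0,0,512,230))
im=c['image'];u,v=p[0].astype(int);cv2.imwrite('pics/w11c.png',cv2.resize(im[max(0,v-60):v+60,u-80:u+80],None,fx=3.5,fy=3.5,interpolation=cv2.INTER_CUBIC))
```

```text
31.8 [ 0.47110728 -0.37527437  0.13877505]
[[266.77110643 122.39398241]]
0.59
px 268.0 127.0 xy 526.9 -387.0 size 33.7 21.5 ang 65.2
0.61
px 269.0 121.0 xy 533.7 -390.0 size 39.9 25.6 ang 25.3
0.63
px 268.0 121.0 xy 533.6 -389.6 size 42.2 28.2 ang 26.4
px 126.0 22.0 xy 619.4 -276.5 size 220.2 14.6 ang -83.5
```

The last flint measures 41×26 mm at 26°. Grasping.

Call:
send_rows(steps="63 11 20 0 0 -0.513 42;63 11 20 0 0 -0.513 42;63 11 40 0 0 -0.513 42;63 11 60 0 0 -0.513 42;63 11 80 0 0 -0.513 42;63 11 111 0 0 -0.513 42;63 11 111 0 0 -0.513 42;63 11 111 0 0 -0.513 15;63 11 111 0 0 -0.513 15;63 11 111 0 0 -0.513 15;63 11 111 0 0 -0.513 15;63 11 111 0 0 -0.513 15")

```text
time_s: 33.05
ee_pos: [0.5332, -0.3909, 0.0278]
tcp_rot: [0.974, 0.225, 0.001, 0.002]
wrist_force: [1.3, 2.0, 7.5]
gripper_width: 0.0248
gripper_force: 52.6
```

Call:
send_rows(steps="0 0 0 0 0 0 15;0 0 0 0 0 0 15;0 0 -30 0 0 0 15;0 0 -70 0 0 0 15;0 0 -110 0 0 0 15;0 0 -150 0 0 0 15;0 0 -192 0 0 0 15;0 0 -192 0 0 0 15;0 0 -192 0 0 0 15")

```text
time_s: 33.95
ee_pos: [0.5323, -0.3904, 0.2185]
tcp_rot: [0.974, 0.224, 0.001, 0.001]
wrist_force: [-0.4, -0.2, -1.6]
gripper_width: 0.0245
gripper_force: 51.6
```

Run:
```python
from h import *
s=arm.get_state(); print(s['time_s'],s['gripper_width'],s['ee_pos'],totool([.596,.2455,.22]),np.degrees(np.arctan2(*R.from_quat(s['tcp_rot']).as_matrix()[[1,0],0])))
```

```text
33.95 0.02450833929286766 [ 0.53225954 -0.39041271  0.21853021] [ 335.51295571 -543.94413353   -2.41175585] 25.942758068079677
```

Call:
send_rows(steps="336 -544 0 0 0 0.36 15;336 -544 0 0 0 0.36 15;336 -544 0 0 0 0.36 15;336 -544 0 0 0 0.36 15;336 -544 0 0 0 0.36 15;336 -544 0 0 0 0.36 15;336 -544 0 0 0 0.36 15;336 -544 0 0 0 0.36 15;336 -544 0 0 0 0.36 15;336 -544 0 0 0 0.36 15;336 -544 0 0 0 0.36 15;336 -544 0 0 0 0.36 15")

```text
time_s: 35.15
ee_pos: [0.5917, 0.2086, 0.216]
tcp_rot: [0.999, 0.046, -0.001, 0.0]
wrist_force: [1.4, -0.9, -0.7]
gripper_width: 0.0251
gripper_force: 51.5
```

Run:
```python
from h import *
s=arm.get_state(); print(s['gripper_width'],totool([.596,.2455,.22]))
```

```text
0.025077407220748967 [  7.73217785 -36.30682584  -4.06536236]
```

Call:
send_rows(steps="6 -33 0 0 0 0 15;6 -33 0 0 0 0 15;6 -33 0 0 0 0 15;6 -33 0 0 0 0 15")

```text
time_s: 35.55
ee_pos: [0.5952, 0.239, 0.2166]
tcp_rot: [0.999, 0.046, -0.001, 0.0]
wrist_force: [-0.5, 0.3, -1.1]
gripper_width: 0.0249
gripper_force: 51.5
```

Run:
```python
from h import *
s=arm.get_state(); print(s['gripper_width'],totool([.596,.2465,.22]))
```

```text
0.024851576771811542 [ 1.52343514 -7.41880295 -3.38282888]
```

Call:
send_rows(steps="1 -8 40 0 0 0 15;1 -8 80 0 0 0 15;1 -8 105 0 0 0 15;1 -8 119 0 0 0 15;1 -8 119 0 0 0 15;1 -8 119 0 0 0 15;1 -8 119 0 0 0 36;1 -8 119 0 0 0 36;1 -8 119 0 0 0 36;1 -8 70 0 0 0 36;1 -8 20 0 0 0 36;1 -8 -20 0 0 0 36")

```text
time_s: 36.75
ee_pos: [0.5959, 0.2466, 0.2406]
tcp_rot: [0.999, 0.045, 0.001, -0.0]
wrist_force: [-0.2, -0.5, 0.7]
gripper_width: 0.0362
gripper_force: 0.0
```

Call:
send_rows(steps="-70 0 0 0 0 0 36;-70 0 -15 0 0 0 36;-70 0 -15 0 0 0 36;-70 0 -15 0 0 0 36")

```text
time_s: 37.15
ee_pos: [0.5264, 0.2407, 0.2528]
tcp_rot: [0.999, 0.046, 0.001, -0.0]
wrist_force: [-0.1, 0.0, 0.5]
gripper_width: 0.0363
gripper_force: 0.0
```

Run:
```python
from h import *
s=arm.get_state(); print(s['time_s'],s['ee_pos'],s['wrist_force'])
c=cam('wrist','w12');t=cam('top'); im=t['image']
lid=mask(im,(110,150,60),(130,255,255),(240,150,310,230)); v,u=np.nonzero(lid); print(len(u),u.mean(),v.mean(),onz(t,(u.mean(),v.mean()),.012))
u,v=proj(c,[[.596,.2605,.11]])[0].astype(int);print(u,v)
w=cv2.resize(c['image'][max(0,v-110):v+110,u-110:u+190],None,fx=2.5,fy=2.5);cv2.imwrite('pics/w12c.png',w)
```

```text
37.15 [0.52636495 0.24072196 0.25276232] [-0.11494864  0.03698717  0.53988558]
862 277.74941995359626 188.39211136890953 [0.60299493 0.02592305 0.012     ]
243 112
```

View pics/w12c.png

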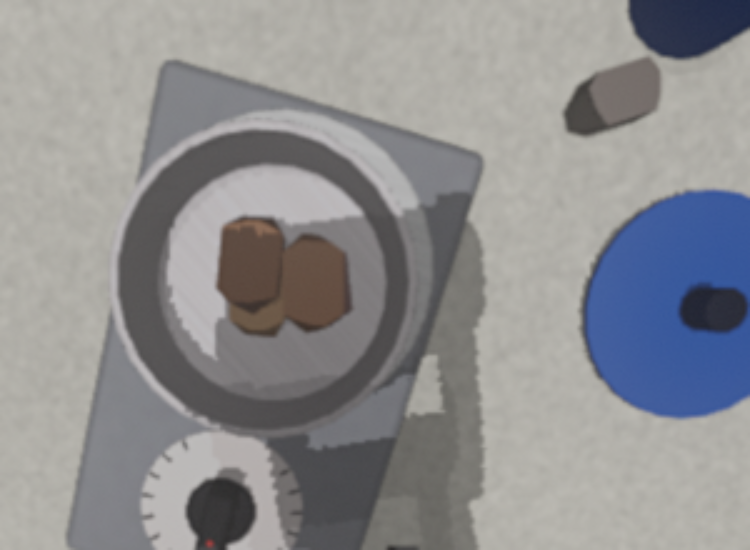

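All flints are in the tub, stacked as two pairs around crop (270,275), with the rim centred at about (263,279). Next I move the camera over the lid.

Call:
send_rows(steps="-14 215 0 0 0 0 50;-14 215 0 0 0 0 50;-14 215 0 0 0 0 50;-14 215 0 0 0 0 50;-14 215 0 0 0 0 50;-14 215 0 0 0 0 50;-14 215 0 0 0 0 50;-14 215 0 0 0 0 50")

```text
time_s: 38.05
ee_pos: [0.5319, 0.0274, 0.2521]
tcp_rot: [0.999, 0.047, -0.0, -0.0]
wrist_force: [-0.1, -0.8, 0.3]
gripper_width: 0.0502
gripper_force: 0.0
```

```bash
python3 - <<'E'
from h import *
s=arm.get_state(); print(s['time_s'],s['ee_pos'])
c=cam('wrist','w13'); im=c['image']
m=mask(im,(105,120,40),(130,255,255),(150,20,370,210)); 
k=max(cv2.findContours(m,0,1)[0],key=cv2.contourArea); e=cv2.fitEllipse(cv2.convexHull(k)); print(e,onz(c,e[0],.012),'r',e[1][0]/2/266*(c['world_from_camera'][2][3]-.012))
# knob: dark blob inside
hull=np.zeros_like(m); cv2.fillConvexPoly(hull,cv2.convexHull(k),255)
d=((im.max(2)<75)*255).astype(np.uint8)&cv2.erode(hull,np.ones((7,7)))
v,u=np.nonzero(d); print('knob px',len(u),u.min(),u.max(),v.min(),v.max(),onz(c,(u.mean(),v.mean()),.026))
# tub in w12-like frame needs that frame's pose; print for wrist camera offset
E
python3 - <<'E'
import sys; sys.path.insert(0,'.')
import os; os.chdir('.')
from h import *
c=cam('wrist'); s=arm.get_state()
# reuse extrinsics of w12: same orientation, translated by TCP difference
T=np.array(c['world_from_camera']); T[:3,3]+=np.array([0.52636,0.24072,0.25276])-s['ee_pos']; c['world_from_camera']=T
im=cv2.imread('pics/w12.png'); g=cv2.cvtColor(im,cv2.COLOR_BGR2GRAY)
# inner rim edge: radial search from centre for strongest dark->bright step near r 50..66
cx,cy=238.2,113; P=[]
b=cv2.GaussianBlur(g,(3,3),0).astype(float)
for a in np.arange(0,360,4):
    r=np.arange(50,64,.5); q=np.stack([cx+r*np.cos(np.radians(a)),cy+r*np.sin(np.radians(a))]).astype(np.float32)
    l=cv2.remap(b.astype(np.float32),q[0][None],q[1][None],1)[0]; dd=l[4:]-l[:-4]; i=dd.argmax()
    if dd[i]>25: P.append(q[:,i+2])
P=np.array(P); e=cv2.fitEllipseDirect(P); print(len(P),e,onz(c,e[0],.122))
E
```

```text
38.05 [0.53194166 0.02743545 0.25205697]
((261.8801574707031, 111.92595672607422), (89.15214538574219, 92.6248550415039), 1.455361008644104) [0.60554398 0.02617718 0.012     ] r 0.06418205588056392
knob px 241 254 271 105 122 [0.60316854 0.02533177 0.026     ]
78 ((237.76046752929688, 113.79606628417969), (115.79447174072266, 121.38909149169922), 170.8093719482422) [0.59418724 0.26562249 0.122     ]
```

```bash
cat > tub.py <<'E'
from h import *
from scipy.optimize import least_squares
def rimfit(c,im,ctr,rng=(.046,.072),thr=20,z=.122,sgn=1,steep=4,lo=0,hi=360):
    b=cv2.GaussianBlur(cv2.cvtColor(im,cv2.COLOR_BGR2GRAY),(3,3),0).astype(np.float32); P=[]
    for a in np.radians(np.arange(lo,hi,3)):
        r=np.arange(*rng,.0005); W=np.stack([ctr[0]+r*np.cos(a),ctr[1]+r*np.sin(a),0*r+z],1)
        q=proj(c,W).astype(np.float32); l=cv2.remap(b,q[:,0][None],q[:,1][None],1)[0]
        dd=sgn*(l[2*steep:]-l[:-2*steep]); i=dd.argmax()
        if dd[i]>thr: P.append(W[i+steep,:2])
    P=np.array(P)
    f=least_squares(lambda p:np.hypot(*(P-p[:2]).T)-p[2],[*ctr[:2],.058],loss='soft_l1',f_scale=.001)
    res=np.abs(f.fun); print(len(P),'c',f.x[:2].round(4),'r',f.x[2].round(4),'med res mm',np.median(res)*1e3); return f.x
E
python3 - <<'E'
from tub import *
c=cam('wrist'); s=arm.get_state()
T=np.array(c['world_from_camera']).copy(); T[:3,3]+=np.array([0.52636,0.24072,0.25276])-s['ee_pos']; w=dict(c,world_from_camera=T)
im=cv2.imread('pics/w12.png'); x=(.595,.263)
for _ in range(3): x=rimfit(w,im,x[:2],(.050,.066))
t=cam('top'); x=(.595,.262)
for _ in range(3): x=rimfit(t,t['image'],x[:2],(.050,.066),steep=5)
sd=cam('side','s3'); x=(.595,.262)
for _ in range(3): x=rimfit(sd,sd['image'],x[:2],(.050,.068),steep=5)
E
```

```text
120 c [0.5914 0.2655] r 0.0578 med res mm 0.1966750454366513
120 c [0.5914 0.2655] r 0.0578 med res mm 0.30180472214372256
120 c [0.5914 0.2655] r 0.0578 med res mm 0.29883699756276527
88 c [0.5914 0.2582] r 0.0616 med res mm 1.6423852310466156
116 c [0.5911 0.2575] r 0.0622 med res mm 0.6587270455185381
118 c [0.5909 0.257 ] r 0.0624 med res mm 0.5330810045395471
108 c [0.5923 0.2641] r 0.0573 med res mm 0.3987163585815988
111 c [0.5921 0.2642] r 0.0572 med res mm 0.3871163366448299
111 c [0.5921 0.2642] r 0.0572 med res mm 0.30138755545698614
```

```bash
cat >> tub.py <<'E'
def lidfit(c,box,z=.012):
    m=mask(c['image'],(105,120,40),(130,255,255),box)
    k=max(cv2.findContours(m,0,1)[0],key=cv2.contourArea)
    P=np.array([onz(c,p,z)[:2] for p in cv2.convexHull(k)[:,0]])
    f=least_squares(lambda p:np.hypot(*(P-p[:2]).T)-p[2],[*P.mean(0),.064],loss='soft_l1',f_scale=.001)
    print(len(P),'lid',f.x.round(4),'res',np.median(abs(f.fun))*1e3)
E
python3 - <<'E'
from tub import *
print(arm.get_state()['ee_pos'])
lidfit(cam('wrist'),(150,20,370,210)); lidfit(cam('top'),(240,150,310,230)); sd=cam('side')
print(proj(sd,[[.603,.026,.012]])); lidfit(sd,(225,185,285,220))
E
```

```text
[0.53181499 0.02693602 0.25228765]
43 lid [0.6031 0.0258 0.062 ] res 0.13334122648440971
16 lid [0.6018 0.0259 0.0626] res 0.4355147741914138
[[253.94362459 199.21202142]]
13 lid [0.6028 0.0275 0.0609] res 0.30203130611864554
```

Lid is at (0.603, 0.026) and tub at (0.5917, 0.265), each agreed by two views. The camera must stay clear of the bottle, so I approach the lid at yaw 90°.

Call:
send_rows(steps="71 7 80 0 0 -1.478 50;71 7 80 0 0 -1.478 50;71 7 80 0 0 -1.478 50;71 7 80 0 0 -1.478 50;71 7 80 0 0 -1.478 50;71 7 80 0 0 -1.478 50;71 7 80 0 0 -1.478 50;71 7 80 0 0 -1.478 50;71 7 80 0 0 -1.478 50;71 7 80 0 0 -1.478 50;71 7 80 0 0 -1.478 50;71 7 80 0 0 -1.478 50")

```text
time_s: 39.65
ee_pos: [0.6032, 0.0259, 0.1723]
tcp_rot: [0.708, 0.706, -0.0, -0.0]
wrist_force: [-0.5, -0.7, -0.2]
gripper_width: 0.0501
gripper_force: 0.0
```

Run:
```python
from tub import *
s=arm.get_state();print(s['ee_pos'],np.round(R.from_quat(s['tcp_rot']).as_matrix(),3).tolist(),totool([.603,.026,.018]))
c=cam('wrist'); p=proj(c,[[.603,.026,.04],[.603,.026,.012]]);print(p); im=c['image']
d=((im.max(2)<75)*255).astype(np.uint8); u,v=p[0].astype(int); k=np.zeros_like(d);k[v-30:v+25,u-30:u+30]=1
vv,uu=np.nonzero(d*k); print('knob',len(uu),uu.min(),uu.max(),vv.min(),vv.max())
lidfit(cam('top'),(240,150,310,230)); lidfit(cam('side'),(225,185,285,220))
```

```text
[0.60317224 0.02590287 0.17227924] [[0.003, 1.0, -0.0], [1.0, -0.003, -0.0], [-0.0, -0.0, -1.0]] [ 9.78451089e-02 -1.69630310e-01  1.54279238e+02]
[[254.09312102 181.4139459 ]
 [254.19108597 175.69046379]]
knob 432 244 265 168 191
9 lid [0.5588 0.0373 0.0201] res 1.1686618467188907
8 lid [0.5985 0.0437 0.0452] res 0.7779965562566583
```

The knob appears where predicted (254,180). Descending and gripping.

Call:
send_rows(steps="0 0 50 0 0 0 50;0 0 100 0 0 0 50;0 0 135 0 0 0 50;0 0 153 0 0 0 50;0 0 153 0 0 0 50;0 0 153 0 0 0 12;0 0 153 0 0 0 12;0 0 153 0 0 0 12;0 0 153 0 0 0 12;0 0 153 0 0 0 12;0 0 153 0 0 0 12;0 0 153 0 0 0 12", grip_force=70)

```text
time_s: 41.0
ee_pos: [0.6042, 0.0258, 0.0212]
tcp_rot: [0.707, 0.707, 0.001, 0.001]
wrist_force: [-0.3, 1.2, 6.4]
gripper_width: 0.0214
gripper_force: 69.2
```

Call:
send_rows(steps="0 0 -20 0 0 0 12;0 0 -60 0 0 0 12;0 0 -100 0 0 0 12;0 0 -140 0 0 0 12;0 0 -180 0 0 0 12;0 0 -180 0 0 0 12;0 0 -180 0 0 0 12")

```text
time_s: 41.7
ee_pos: [0.6032, 0.0259, 0.2]
tcp_rot: [0.707, 0.707, 0.0, 0.001]
wrist_force: [-0.7, -0.1, -3.5]
gripper_width: 0.0214
gripper_force: 69.0
```

Run:
```python
from tub import *
s=arm.get_state();print(s['time_s'],s['ee_pos'],s['gripper_width'],totool([.5917,.265,.20]))
```

```text
41.7 [0.60318634 0.02588818 0.19999544] 0.021437867682947632 [ 2.39111052e+02 -1.15019803e+01 -8.18135280e-02]
```

Call:
send_rows(steps="40 -2 0 0 0 0 12;80 -4 0 0 0 0 12;120 -6 0 0 0 0 12;160 -8 0 0 0 0 12;200 -10 0 0 0 0 12;225 -11 0 0 0 0 12;239 -11.5 0 0 0 0 12;239 -11.5 0 0 0 0 12;239 -11.5 0 0 0 0 12;239 -11.5 0 0 0 0 12")

```text
time_s: 42.7
ee_pos: [0.5919, 0.2634, 0.1991]
tcp_rot: [0.708, 0.707, -0.0, -0.0]
wrist_force: [-0.4, -0.1, -1.8]
gripper_width: 0.0215
gripper_force: 69.0
```

Run:
```python
from tub import *
s=arm.get_state();print(s['time_s'],s['ee_pos'],s['gripper_width'],totool([.5917,.265,.15]),np.round(R.from_quat(s['tcp_rot']).as_matrix()[:,2],4))
c=cam('wrist','w14')
# lid disc top at z = tcp-.0212+.012 ; fit its outline
z=s['ee_pos'][2]-.0212+.012
m=mask(c['image'],(105,100,25),(130,255,255),(130,60,380,300)); k=max(cv2.findContours(m,0,1)[0],key=cv2.contourArea)
P=np.array([onz(c,p,z)[:2] for p in k[:,0]]); P=P[P[:,1]>.27]
f=least_squares(lambda p:np.hypot(*(P-p[:2]).T)-.063,[.5917,.265],loss='soft_l1',f_scale=.001);print('lid',f.x,np.median(abs(f.fun)),len(P))
x=(.5917,.265)
sd=cam('side','s4');rimfit(sd,sd['image'],x,(.050,.068),steep=5)
```

```text
42.7 [0.59194903 0.26342184 0.19908505] 0.021529932792040313 [ 1.59553566 -0.23109268 49.08458107] [-4.e-04 -4.e-04 -1.e+00]
lid [0.59288931 0.26339479] 0.000220049763568049 290
79 c [0.5935 0.262 ] r 0.0603 med res mm 0.8749247869837897
```

The held lid measures (0.5929, 0.2634). I correct by about 1.5 mm and lower it.

Call:
send_rows(steps="1.5 -1 20 0 0 0 12;1.5 -1 40 0 0 0 12;1.5 -1 48 0 0 0 12;1.5 -1 51 0 0 0 12;1.5 -1 54 0 0 0 12;1.5 -1 56 0 0 0 12;1.5 -1 58 0 0 0 12;1.5 -1 60 0 0 0 12;1.5 -1 61 0 0 0 12;1.5 -1 61 0 0 0 12")

```text
time_s: 43.8
ee_pos: [0.5906, 0.2664, 0.1382]
tcp_rot: [0.707, 0.707, -0.0, -0.0]
wrist_force: [-0.3, 0.9, -2.2]
gripper_width: 0.0212
gripper_force: 69.0
```

Run:
```python
from tub import *
s=arm.get_state();print(s['time_s'],s['ee_pos'],s['wrist_force'],s['moment'],s['gripper_width'])
```

```text
43.8 [0.59064812 0.26637692 0.13823839] [-0.32804673  0.91726059 -2.241747  ] [0.00783085 0.00948085 0.0221974 ] 0.021244531926991262
```

The plug is inside the rim with no side force. Lowering the last bit and releasing.

Call:
send_rows(steps="0 0 1 0 0 0 12;0 0 1.5 0 0 0 12;0 0 1.5 0 0 0 12;0 0 1.5 0 0 0 24;0 0 1.5 0 0 0 28;0 0 1.5 0 0 0 34;0 0 1.5 0 0 0 50;0 0 1.5 0 0 0 50;0 0 -30 0 0 0 50;0 0 -70 0 0 0 50;0 0 -120 0 0 0 50;0 0 -120 0 0 0 50")

```text
time_s: 45.0
ee_pos: [0.5924, 0.2669, 0.2659]
tcp_rot: [0.707, 0.707, 0.005, 0.003]
wrist_force: [0.9, -0.7, 0.2]
gripper_width: 0.0502
gripper_force: 0.0
```

Call:
send_rows(steps="-70 0 0 0 0 0 50;-70 0 0 0 0 0 50;-70 0 0 0 0 0 50;-70 0 0 0 0 0 50")

```text
time_s: 45.4
ee_pos: [0.5907, 0.1966, 0.2582]
tcp_rot: [0.707, 0.707, 0.0, -0.0]
wrist_force: [-0.0, 0.4, -0.2]
gripper_width: 0.05
gripper_force: 0.0
```

Run:
```python
from tub import *
s=arm.get_state();print(s['time_s'],s['ee_pos'],s['wrist_force'],np.degrees(np.arctan2(*R.from_quat(s['tcp_rot']).as_matrix()[[1,0],0])))
c=cam('wrist','w15'); print(proj(c,[[.591,.266,.128]]));sd=cam('side','s5');print(proj(sd,[[.591,.266,.128]]))
for z in(.128,.133): lidfit(c,(130,20,390,250),z); lidfit(sd,(160,150,260,260),z)
x=(.4655,.285)
def line(m,z):
    v,u=np.nonzero(m); P=np.array([onz(c,p,z)[:2] for p in zip(u,v)]); return P.mean(0),len(u)
o=sd['image'][150:290,150:300]; w=c['image'][20:260,120:400]
a=cv2.resize(o,(450,420),interpolation=cv2.INTER_CUBIC);b=cv2.resize(w,(350,300)); O=np.zeros((420,800,3),np.uint8);O[:,:450]=a;O[:300,450:]=b; cv2.imwrite('pics/fin.png',O)
```

```text
45.4 [0.59068876 0.19655019 0.25815718] [-0.04322765  0.36477797 -0.24485691] 89.96960007574059
[[254.51468137 114.0203073 ]]
[[207.10912386 211.4545397 ]]
52 lid [0.5917 0.2663 0.063 ] res 0.1783588287452842
17 lid [0.5726 0.2736 0.0472] res 3.5505504744108367
52 lid [0.5917 0.2663 0.0618] res 0.1751229062816155
17 lid [0.5686 0.2788 0.0468] res 3.518808017992682
```

View pics/fin.png

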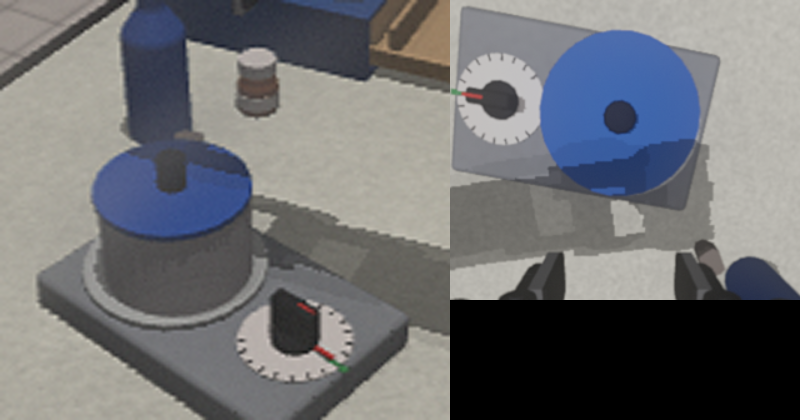

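Side view: the lid is flat on the tub rim, knob centred at about (170,170), and the red pointer meets green at (340,368). Now to shut the drawer.

Call:
send_rows(steps="-504 -165 20 0 0 -0.113 30;-504 -165 20 0 0 -0.113 30;-504 -165 20 0 0 -0.113 30;-504 -165 20 0 0 -0.113 30;-504 -165 20 0 0 -0.113 30;-504 -165 20 0 0 -0.113 30;-504 -165 20 0 0 -0.113 30;-504 -165 20 0 0 -0.113 30;-504 -165 20 0 0 -0.113 30;-504 -165 20 0 0 -0.113 30;-504 -165 20 0 0 -0.113 30;-504 -165 20 0 0 -0.113 30")

```text
time_s: 46.7
ee_pos: [0.425, -0.3101, 0.2377]
tcp_rot: [0.667, 0.745, -0.0, -0.0]
wrist_force: [-0.5, -0.1, 0.3]
gripper_width: 0.0302
gripper_force: 0.0
```

Call:
send_rows(steps="0 0 50 0 0 0 30;0 0 50 0 0 0 30;0 0 50 0 0 0 30;0 0 50 0 0 0 30")

```text
time_s: 47.1
ee_pos: [0.4267, -0.3076, 0.1904]
tcp_rot: [0.666, 0.746, -0.0, 0.001]
wrist_force: [0.1, -0.4, 0.2]
gripper_width: 0.0301
gripper_force: 0.0
```

Run:
```python
from tub import *
s=arm.get_state();print(s['ee_pos'],np.degrees(np.arctan2(*R.from_quat(s['tcp_rot']).as_matrix()[[1,0],0])),totool([.425,-.3077,.034]))
c=cam('wrist','w16'); im=c['image'].astype(int)
p=proj(c,[[.425,-.3077,.048]]);print(p)
# bar: darker/neutral grey column profile in rows above fingers
v=int(p[0][1])-25; g=cv2.cvtColor(c['image'],cv2.COLOR_BGR2GRAY)[v-8:v+8].mean(0).round().astype(int); u=int(p[0][0]); print(v,u-35,g[u-35:u+45])
```

```text
[ 0.42670984 -0.30756981  0.19036662] 96.54349982839935 [  0.43467993  -1.98580376 156.36280469]
[[252.39597359 178.8512958 ]]
153 217 [128 123 119 114 113 113 112 111 110 110 109 109 109 107 106 106 106 106
 105 105 104 105 104 104 103 103 103 102 103 103 103 103  99  89  83  87
  93  98 103 100  95  91  87  90 100 103 105 111 117 120 121 123 127 129
 131 132 133 137 141 141 139 143 143 143 144 146 142 112  84  79  82  81
  83 107 144 163 171 171 170 167]
```

The bar lies right under the fingers at u≈255. Gripping it and pushing.

Call:
send_rows(steps="0 0 50 0 0 0 30;0 0 100 0 0 0 30;0 0 140 0 0 0 30;0 0 156 0 0 0 30;0 0 156 0 0 0 30;0 0 156 0 0 0 5;0 0 156 0 0 0 5;0 0 156 0 0 0 5;0 0 156 0 0 0 5;0 0 156 0 0 0 5;0 0 156 0 0 0 5;0 0 156 0 0 0 5", grip_force=40)

```text
time_s: 48.35
ee_pos: [0.4267, -0.3085, 0.0343]
tcp_rot: [0.666, 0.746, -0.0, 0.002]
wrist_force: [2.8, 1.1, 7.5]
gripper_width: 0.0093
gripper_force: 39.6
```

Call:
send_rows(steps="0 10 0 0 0 0 5;0 25 0 0 0 0 5;0 45 0 0 0 0 5;0 65 0 0 0 0 5;0 85 0 0 0 0 5;0 105 0 0 0 0 5;0 125 0 0 0 0 5;0 140 0 0 0 0 5;0 150 0 0 0 0 5;0 157 0 0 0 0 5;0 160 0 0 0 0 5;0 160 0 0 0 0 5")

```text
time_s: 49.55
ee_pos: [0.5859, -0.2905, 0.0343]
tcp_rot: [0.666, 0.746, 0.0, 0.002]
wrist_force: [1.4, -1.5, 5.4]
gripper_width: 0.0096
gripper_force: 39.6
```

Call:
send_rows(steps="0 2 0 0 0 0 5;0 4 0 0 0 0 5;0 6 0 0 0 0 5;0 6 0 0 0 0 5")

```text
time_s: 49.95
ee_pos: [0.5915, -0.2898, 0.0343]
tcp_rot: [0.666, 0.746, -0.0, 0.002]
wrist_force: [0.4, -1.1, 4.7]
gripper_width: 0.0095
gripper_force: 39.6
```

Still no shut stop, so I push on gently.

Call:
send_rows(steps="0 1.5 0 0 0 0 5;0 3 0 0 0 0 5;0 4.5 0 0 0 0 5;0 6 0 0 0 0 5;0 6 0 0 0 0 5")

```text
time_s: 50.45
ee_pos: [0.5957, -0.2893, 0.0343]
tcp_rot: [0.666, 0.746, -0.001, -0.0]
wrist_force: [-10.0, -0.9, 9.3]
gripper_width: 0.0093
gripper_force: 40.2
```

The stop is reached after 170 mm of travel, so the drawer is shut. Releasing and checking everything.

Call:
send_rows(steps="0 -1 0 0 0 0 5;0 -1 0 0 0 0 26;0 -1 0 0 0 0 26;0 -1 0 0 0 0 26;0 -1 0 0 0 0 26;0 -1 -30 0 0 0 26;0 -1 -80 0 0 0 26;0 -1 -130 0 0 0 26;0 -1 -180 0 0 0 26;0 -1 -200 0 0 0 26;0 -1 -200 0 0 0 26")

```text
time_s: 51.55
ee_pos: [0.5964, -0.2888, 0.2361]
tcp_rot: [0.666, 0.746, 0.0, 0.003]
wrist_force: [-0.4, -0.6, 0.3]
gripper_width: 0.0258
gripper_force: 0.0
```

Call:
send_rows(steps="0 -50 0 0 0 0 26;0 -100 0 0 0 0 26;0 -150 0 0 0 0 26;0 -150 0 0 0 0 26;0 -150 0 0 0 0 26;0 -150 0 0 0 0 26")

```text
time_s: 52.15
ee_pos: [0.4473, -0.3052, 0.2318]
tcp_rot: [0.666, 0.746, 0.0, -0.0]
wrist_force: [0.4, 0.9, -0.7]
gripper_width: 0.0261
gripper_force: 0.0
```

Run:
```python
from tub import *
s=arm.get_state();print(s['time_s'],s['ee_pos'],s['wrist_force'])
t=cam('top','tend'); im=t['image']
lidfit(t,(180,150,245,225),.128)
r=mask(im,(0,120,60),(8,255,255),(190,205,230,250));v,u=np.nonzero(r); print('red',onz(t,(u.mean(),v.mean()),.05)[:2]-[.4655,.285],len(u))
g=mask(im,(45,80,40),(90,255,255),(185,205,235,250));v,u=np.nonzero(g); print('green',onz(t,(u.mean(),v.mean()),.036)[:2]-[.4655,.285],len(u))
# drawer: handle bar line in wrist/top vs expected shut (.5955,-.2885)
w=cam('wrist','wend')
a=cv2.imread('pics/top0.png'); d=cv2.absdiff(a,im).max(2); d=cv2.morphologyEx(((d>45)*255).astype(np.uint8),cv2.MORPH_OPEN,np.ones((2,2))); d[215:]=0
for q in cv2.findContours(d,0,1)[0]:
    if cv2.contourArea(q)>8: print('diff',cv2.boundingRect(q))
```

```text
52.15 [ 0.44729562 -0.30519219  0.23175784] [ 0.42208699  0.87709038 -0.70062378]
29 lid [0.5897 0.2655 0.0637] res 0.2758263271282757
red [-0.02129738  0.00333872] 10
green [-0.04696659  0.00731248] 7
diff (395, 212, 10, 3)
diff (415, 210, 18, 5)
diff (347, 193, 45, 22)
diff (345, 189, 4, 6)
diff (359, 186, 11, 3)
diff (193, 175, 37, 38)
diff (262, 173, 35, 35)
diff (320, 171, 81, 18)
```

```bash
python3 -c "
from h import *
print(sign_off())"
```

```text
the job is handed in; nothing more can be done
None
```

The job is handed in at about 52 s of the 210 s allowed: pointer on the green mark, all four flints in the tub, lid seated level, and drawer pushed shut to its stop. sign_off returned no verdict; my last check saw no shift in the bottle, jar, core_a, caliper, brush or tag box, but did not cover core_b and the cup, which the arm never approached.

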